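# Latch the drop-front stock bin

### The arm

A 6-joint arm with a two-finger parallel gripper is mounted at the origin on the work surface. World frame = base frame: x ahead of the robot, y to its left, z up, the work surface at z = 0. Lengths are in m, angles in rad, forces in N, time in s.
With the tool pointing down it reaches from about 0.25 to 0.725 m from the base axis. Payload 4 kg.
Tool frame: the origin (TCP) lies midway between the tips of the shut fingers; the grasp point (between the pads) lies r.pinch_z behind it (r.pinch_z is the distance from the TCP to the grasp point, in m); y points along the fingers, z is the direction in which the jaws open and shut, and the axes are right-handed (so a half turn about y gives the same grasp; the last joint's range is limited). The gripper opens to 85 mm and grips with 20 to 120 N. Pads are 22 mm wide; open, the fingers measure 114 mm over their backs; the gripper's body (76 mm by 85 mm) begins 54 mm behind the grasp point. The pads swing forward as they close: fully open they stand 13 mm farther back than shut.
Start: joints at [1.167, 0.241, 0.005, 1.335, 0, 1.571], TCP at [0.196, 0.46, 0.231] pointing down, gripper open.
Joint ranges: [-2.72, 2.72], [-1.05, 1.87], [-1.09, 1.28], [-1.99, 2.15], [-1.42, 1.44], [-3.14, 3.14]. Speed limits (rad/s): [2.79, 2.79, 3.14, 3.14, 3.14, 3.14].

### API

Orientations are given as a unit quaternion [x, y, z, w].
In Python, from plant import get_state, imaging, r gives the robot as it stands. The module is installed in compiled form; this text tells all that it offers.
- The arm moves only by the tool apply_moves, never from a script. Its argument "targets" is a list of rows, each a list of 3 entries, a list of its own where there are three numbers: the shift along the tool's x, y, z normalised to -1 to 1, where 1 is 200 mm, then the turn, a rotation vector about the tool's x, y, z normalised to -1 to 1, where 1 is 60 degrees, then the closure, from -1 (fully open) to 1 (shut). A call has 1 to 5 rows; each row is the pose to reach, as a shift and turn from the pose commanded when the call began, along the tool's axes at that moment; what a row does not reach only later rows make up. A row lasts 1/10 s, in which the tool goes at most 50 mm and 8.59 degrees, less where a joint would pass 70% of its speed; a pose out of reach is approached as far as the arm can. A call with a number of a shift or a turn outside -1 to 1 is refused whole. A call with a gripper value outside its range is refused whole. The fingers move at their own pace and stop on an object; "force" is the grip in N (left out, the last holds). Time passes only in rows, so rows that repeat a pose let the fingers close. It gives the time, the measured TCP pose, the force and the opening at its end, in the units of the state.
- get_state(): the state, without advancing time (a new reading comes with each control period).
- imaging.snapshot(name): name is "scene" or "top" or "wrist"; returns the picture (400x640x3 uint8, red, green, blue); there is no depth.
- imaging.camera_params(name): a dict with "fovy" (degrees; the focal length in pixels is half the picture's height over the tangent of half this angle, whatever the lens; pixels are square), "cx", "cy" (the principal point, pixels), "camera_from_world" (4x4, takes a point from world to camera coordinates). Camera axes: x right, y up, looking along -z (the intrinsics and any distortion apply to the point x, -y, -z); pixel columns grow to the right and rows downward; lengths in m; the calibration is good to about 2 mm. A picture is of the moment at which its call begins: read the wrist's pose just before it. camera_params takes no time and is no camera call; for the wrist camera it gives the pose at the moment of the call.
- r.finish_job(): hands the job in, once; it reports no verdict.
The state is a dict: "time": time; "qpos": joint angles; "dq": joint speeds; "tau": joint torques, N m; "tool_pos": TCP position; "tool_rot": TCP orientation; "wrist_force": force on the tool from outside, world axes, zero at the start; "moment": the same for the moment, N m; "width": opening from 0.0 (shut) to 1.0 (fully open).
Only numpy, scipy, OpenCV 4.12 (cv2) and the standard library are available. Lean on these libraries where they do the work, as an engineer would, in place of code of your own. Each camera call takes 0.05 s, during which the arm holds its last target.

### The job

Swing the drop front of the stock bin shut, hook the latch's wire bail into the brass keeper on the front, then press the red lever over past centre until it lies fully down and the latch holds the front tightly closed. The keeper's height is not known: feel the bail's crossbar gently onto its shelf and in under its lips with less than 10 N, use no more than 25 N on any part, and leave the jars and the loose cap where they are.

Things in the scene. Friction and masses are not known exactly. Their poses are not given: they have to be found in the camera images.
- bin: Fixed clear-sided stock bin, 170 deep (x), 240 wide (y), top deck at z = 120 (all mm). Origin: centre of its underside; x points from the drop front to the back, z up. Behind the front, on the deck, stands the latch.
- door (a joint): Angle of the brown wooden drop front about its bottom edge (bin x = -91, z = 8). 0 = shut against a hard stop; grows as the top swings out towards bin -x. Stays where left; pushing near the top takes about 5 N.
- door_panel: The drop front, 12 thick, 240 wide, 113 high, with the brass keeper in the middle of its top edge. Origin: middle of the top edge of its front face (bin -97, 0, 125 when shut); x through its thickness towards the bin, y along the edge, z up its face.
- lever (a joint): Angle of the red latch lever about point lever_hinge. 0 = closed, lying flat towards the bin's back on a hard stop; about 1.57 = upright; more (to 2.1) = leaning to the front. Past centre below about 0.1. The bail begins to pull at about 1.2 to 0.8. Stays where left (0.035 N m); with the bail hooked, pressing takes some 2 to 6 N near the tip.
- lever_hinge (a point): Lever pivot, fixed on the bin at bin (-40, 0, 142).
- lever_handle: Red lever plate, 36 wide, 5 thick, from 14 to 72 from the pivot. Origin at the pivot; x along the lever to its tip; plate fills z = 0 to 5; its +z face is up when closed and faces the bin's front when the lever stands upright.
- lever_tip (a point): Middle of the lever's free end on its outward face.
- bail (a joint): Angle of the wire bail on the lever, pivot at lever_handle (17.4, 0, -4.7). Elevation of the bail above level, seen from its pivot towards the bin's front, is this value minus the lever's. Stiff pivot (0.03 N m): it stays where left and does not drop by itself.
- bail_wire: Steel wire bail: crossbar 6 thick, 54 long; legs of 73.5 to the pivot at y = -27 and 27, sprung, lengthening by about 4.5 at 18 N when drawn over centre. Origin: centre of the crossbar; x along the legs to the pivot, y along the crossbar, z up when hooked.
- bail_knob (a point): Centre of the bail's black ball knob, 20 in diameter, on a 6 square stem 28 above the crossbar (bail_wire z = +28). Pinch the ball from above with the fingers closing along the crossbar (y); the bail can then turn freely between the fingers as it swings.
- jar_a: Loose clear jar of pale sticks with brown cap and green label, 51 diameter, 100 tall, on the bench beside the bin. Origin: centre of its underside.
- jar_b: Another such jar on the other side of the bin.
- cap: Loose brown jar cap, 52 diameter, 20 tall, lying on the bin's deck near a back corner. Origin: centre of its underside.
- keeper_mid (a point): Mid-setting of the keeper: centre of the seated crossbar at door_panel (-3, 0, 17). The keeper is clamped in upright slots, so the true seat is up to 10 lower or higher (unmeasured: feel it). Fore-aft and sideways it is exact.
- keeper_lip (a point): Front edge of the lips, underside, at mid-setting: door_panel (-5, 0, 21.5). Two prongs (y 8 to 20 and -8 to -20, gap between for the bail's stem) have faces at x = 0 and 4 thick lips overhanging to x = -5, 7.5 above a shelf that runs out to x = -19. Lower the crossbar onto the shelf with its centre at x below -8.5, then draw it in under the lips.

How it is judged:
By the outcome, as a careful person would: the job done as asked, in the order asked, and still so for the second after the job is handed in, with the robot touching nothing.
It also fails if it takes over 72 s, if anything falls off the work surface, if the arm or the gripper's body presses on something with over 40 N, if the wrist force passes 120 N, or if a joint passes its speed limit or range.

## Working session

There is one attempt and no reset: what is moved stays moved. The work goes in short steps, Python scripts to look and compute and a tool call to move; the robot and the scene stay as the last step left them, time stands still between calls to the robot, and variables do not carry over. Pictures are saved under pics/ and viewed, and the job is handed in when it is done.

Besides the shell and the picture viewer there is one more tool, called as name([rows], argument=value, ...), one row to a line, values as JSON. apply_moves: Moves the arm, as the interface text tells. Its arguments: {"type":"object","properties":{"targets":{"type":"array","items":{"type":"array"}},"force":{"type":"number"}},"required":["targets"]}

```bash
mkdir -p pics; python3 - <<'E'
from plant import get_state, imaging, r
import cv2
print(get_state(), r.pinch_z)
for n in ["scene","top","wrist"]:
    im=imaging.snapshot(n); cv2.imwrite(f"pics/{n}0.png",im[:,:,::-1]); p=imaging.camera_params(n); print(n,p)
E
```

```text
{'time': 0.0, 'qpos': array([ 1.16698683e+00,  2.41405010e-01,  3.73479532e-03,  1.33522042e+00,
       -1.36330451e-06,  1.57080043e+00]), 'dq': array([-0.00122022, -0.0003715 , -0.00048791, -0.00016377, -0.00070557,
       -0.00014972]), 'tau': array([-6.60666083e-04, -3.72320223e+01,  2.52405685e+01,  1.68818113e-02,
       -3.65036078e-05, -1.21095735e-05]), 'tool_pos': array([0.19621284, 0.4592009 , 0.23042099]), 'tool_rot': array([ 0.69346772, -0.14194955,  0.14165352, -0.69201671]), 'wrist_force': array([ 0.07251889,  0.0572737 , -1.20637823]), 'moment': array([-0.00057711,  0.001891  ,  0.00931212]), 'width': 0.999686727060907} 0.0187
scene {'fovy': 46.336949193112844, 'cx': 326.50531877562145, 'cy': 195.21627947018666, 'camera_from_world': array([[-0.89764514,  0.44060288, -0.01011396,  0.57234898],
       [-0.35861683, -0.71688978,  0.59788211,  0.16381234],
       [ 0.25617799,  0.54031301,  0.80152024, -1.23250047],
       [ 0.        ,  0.        ,  0.        ,  1.        ]])}
top {'fovy': 49.619958370763605, 'cx': 319.24246257089254, 'cy': 198.4391302966758, 'camera_from_world': array([[-0.01135528, -0.99982879, -0.01460979,  0.05767931],
       [ 0.99268185, -0.01302837,  0.12005418, -0.66418648],
       [-0.12022397, -0.01313963,  0.99265983, -0.90206654],
       [ 0.        ,  0.        ,  0.        ,  1.        ]])}
wrist {'fovy': 68.93338996811751, 'cx': 321.7482914191513, 'cy': 200.1024797722281, 'camera_from_world': array([[ 3.92591042e-01,  9.19713146e-01, -4.27825643e-05,
        -4.99715926e-01],
       [-8.75811567e-01,  3.73836904e-01, -3.05286862e-01,
         3.81741726e-02],
       [-2.80760346e-01,  1.19890357e-01,  9.52260432e-01,
        -3.77589260e-01],
       [ 0.00000000e+00,  0.00000000e+00,  0.00000000e+00,
         1.00000000e+00]])}
```

View pics/scene0.png

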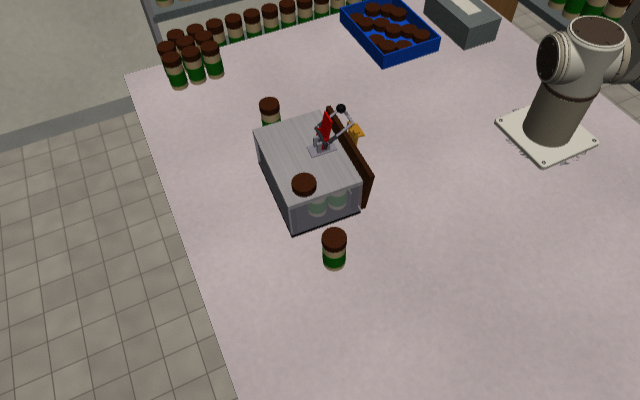

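View pics/top0.png

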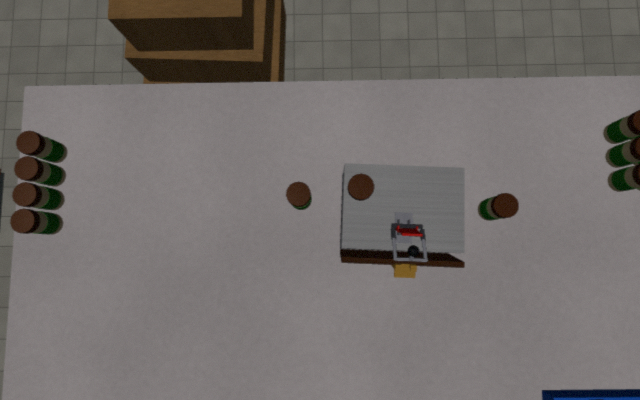

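View pics/wrist0.png

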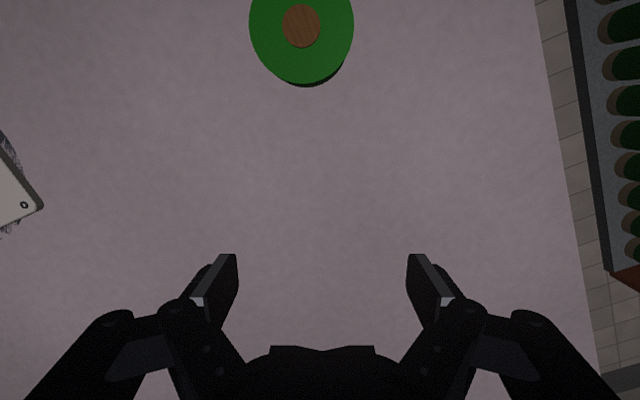

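```bash
python3 - <<'E'
import cv2
a=cv2.imread("pics/top0.png")[150:290,330:480]; cv2.imwrite("pics/topc.png",cv2.resize(a,None,fx=5,fy=4.2857*1.1667,interpolation=cv2.INTER_CUBIC)[:,:][:700] if 0 else cv2.resize(a,None,fx=4,fy=4,interpolation=cv2.INTER_CUBIC))
a=cv2.imread("pics/scene0.png")[90:240,240:390]; cv2.imwrite("pics/scenec.png",cv2.resize(a,None,fx=4,fy=4,interpolation=cv2.INTER_CUBIC))
E
```

```text
(no output)
```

View pics/topc.png

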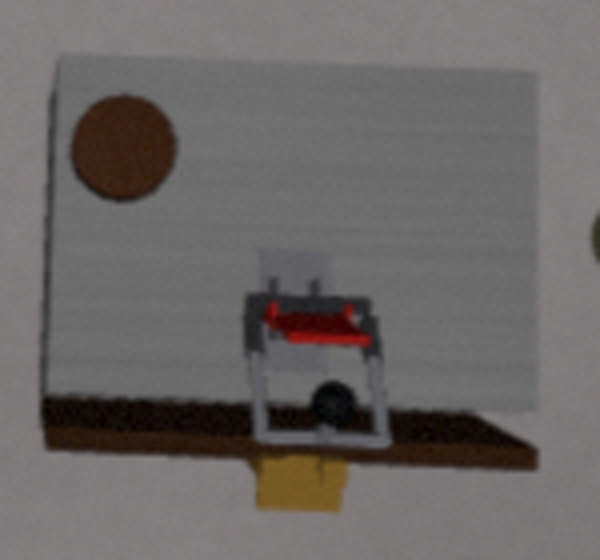

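View pics/scenec.png

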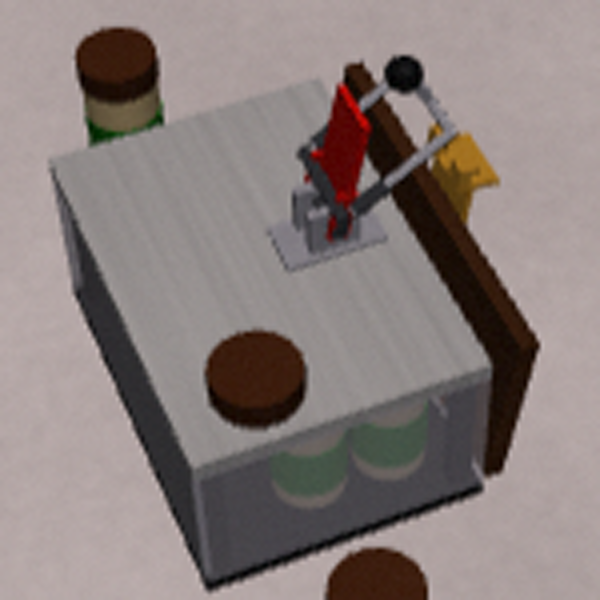

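```bash
cat > h.py <<'E'
import numpy as np
from scipy.spatial.transform import Rotation as R
def proj(P,W):
    P_=np.atleast_2d(W); c=P['camera_from_world']; q=P_@c[:3,:3].T+c[:3,3]
    f=200/np.tan(np.radians(P['fovy'])/2)
    return np.c_[P['cx']+f*q[:,0]/-q[:,2], P['cy']-f*q[:,1]/-q[:,2]]
def b2w(b,pts):
    x,y,t=b[:3]; pts=np.atleast_2d(pts).astype(float)/1000
    c,s=np.cos(t),np.sin(t)
    return np.c_[x+c*pts[:,0]-s*pts[:,1], y+s*pts[:,0]+c*pts[:,1], pts[:,2]]
def door(a,p):  # door_panel coords -> bin; hinge at (-91,8)
    p=np.atleast_2d(p).astype(float)
    dx=p[:,0]-6; dz=p[:,2]+117   # rel to hinge when shut: x=-97+px+91
    c,s=np.cos(a),np.sin(a)
    return np.c_[-91+c*dx-s*dz, p[:,1], 8+s*dx+c*dz]
def lev(a,p): # lever coords->bin ; x back when a=0, up at pi/2
    p=np.atleast_2d(p).astype(float); c,s=np.cos(a),np.sin(a)
    return np.c_[-40+c*p[:,0]-s*p[:,2], p[:,1], 142+s*p[:,0]+c*p[:,2]]
def bail(a,bb,p): # bail_wire coords->bin
    p=np.atleast_2d(p).astype(float); piv=lev(a,[17.4,0,-4.7])[0]
    e=bb-a; c,s=np.cos(e),np.sin(e)
    dx=p[:,0]-73.5; dz=p[:,2]   # elevation e toward front: front dir=-x
    # wire at e=0: x-> toward back(+x bin); z up. elevated: front end up => rotate
    return np.c_[piv[0]+c*dx+s*dz, p[:,1], piv[2]-s*dx+c*dz]
E
cat > fit.py <<'E'
from h import *; from plant import imaging; from scipy.optimize import least_squares
T=imaging.camera_params("top"); S=imaging.camera_params("scene")
t=lambda u,v:(330+u/4,150+v/4); s=lambda u,v:(240+u/4,90+v/4)
D=[]# (cam, func, pix)
deck=lambda x,y:(lambda v:[[x,y,120]])
B=85
D+=[(T,deck(85,120),t(58,57)),(T,deck(85,-120),t(537,72)),(T,deck(-85,-120),t(537,412)),
(S,deck(-85,-120),s(320,80)),(S,deck(85,-120),s(50,160)),(S,deck(-85,120),s(490,368)),(S,deck(85,120),s(200,467)),
(T,lambda v:door(v[3],[0,120,0]),t(48,448)),(T,lambda v:door(v[3],[0,-120,0]),t(537,467)),
(S,lambda v:door(v[3],[0,120,0]),s(538,347)),(S,lambda v:door(v[3],[12,-120,0]),s(348,70)),
(T,lambda v:bail(v[4],v[5],[0,0,28]),t(333,403)),(S,lambda v:bail(v[4],v[5],[0,0,28]),s(404,74)),
(T,lambda v:bail(v[4],v[5],[0,27,0]),t(262,440)),(T,lambda v:bail(v[4],v[5],[0,-27,0]),t(388,440)),
(S,lambda v:bail(v[4],v[5],[0,27,0]),s(455,132)),
(S,lambda v:lev(v[4],[72,-18,5]),s(343,87)),(S,lambda v:lev(v[4],[72,18,5]),s(368,127)),
(T,lambda v:lev(v[4],[72,18,5]),t(290,338)),(T,lambda v:lev(v[4],[72,-18,5]),t(370,342)),
]
def res(v):
    o=[]
    for P,f,p in D: o.append(proj(P,b2w(v,f(v)))[0]-p)
    return np.ravel(o)
q=least_squares(res,[.6,0,0,.2,1.7,2.],loss='soft_l1')
print(np.round(q.x,4)); print(np.round(res(q.x).reshape(-1,2),1))
np.save("v.npy",q.x)
for n,b in [('knob',bail(q.x[4],q.x[5],[0,0,28])),('bar',bail(q.x[4],q.x[5],[0,0,0])),('tip',lev(q.x[4],[72,0,5])),('doortop',door(q.x[3],[0,0,0])),('seat',door(q.x[3],[-3,0,17]))]: print(n,np.round(b),np.round(b2w(q.x,b)*1000,1))
E
python3 fit.py
```

```text
[ 0.6331 -0.1169 -0.0487  0.1165  1.7369  2.3106]
[[-1.  -0. ]
 [-0.7  0.3]
 [-0.5  0.9]
 [-1.1 -1.3]
 [-1.1 -0.7]
 [ 0.3 -1.8]
 [-2.4 -0.1]
 [-1.5  0.5]
 [ 0.1  0.5]
 [-0.8 -1.4]
 [-2.9 -1.9]
 [-0.5  0.8]
 [-1.  -0.4]
 [-0.8 -0.4]
 [-1.7  0.8]
 [-2.  -0.4]
 [-1.4 -1.3]
 [-0.8 -0.3]
 [-1.2  0.7]
 [-0.6  0.4]]
knob [[-85.   0. 223.]] [[ 548.4 -112.8  223.3]]
bar [[-100.    0.  200.]] [[ 533.2 -112.   199.8]]
tip [[-57.   0. 212.]] [[ 576.3 -114.1  212.2]]
doortop [[-111.    0.  124.]] [[ 522.7 -111.5  123.5]]
seat [[-116.    0.  140.]] [[ 517.7 -111.3  140. ]]
```

```bash
sed -i 's|(330+u/4,150+v/4)|(329.625+u/4,149.625+v/4)|;s|(240+u/4,90+v/4)|(239.625+u/4,89.625+v/4)|' fit.py; python3 fit.py
cat >> h.py <<'E'
def rel(st_pos,st_rot,pos,rot=None):
    "shift/turn (normalised) from commanded pose to target"
    R0=R.from_quat(st_rot); d=R0.inv().apply(np.array(pos)-st_pos)/.2
    w=np.zeros(3) if rot is None else (R0.inv()*R.from_quat(rot)).as_rotvec()/(np.pi/3)
    return np.round(d,4),np.round(w,4)
E
python3 - <<'E'
from h import *; from plant import get_state,imaging
s=get_state(); Rm=R.from_quat(s['tool_rot']).as_matrix(); print(Rm.round(3)); c=imaging.camera_params("wrist")['camera_from_world']
p=-c[:3,:3].T@c[:3,3]; print("cam in tool",Rm.T@(p-s['tool_pos']), "cam axes in tool\n",(Rm.T@c[:3,:3].T).round(3))
v=np.load("v.npy"); yaw=v[2]
# tool y down; want z(tool)=bin y ; x = y cross z
for sg in (1,-1):
    z=sg*np.array([-np.sin(yaw),np.cos(yaw),0]); y=np.array([0,0,-1.]); x=np.cross(y,z)
    q=R.from_matrix(np.c_[x,y,z]).as_quat(); print(sg,x,q,rel(s['tool_pos'],s['tool_rot'],[.42,-.10,.36],q))
E
```

```text
[ 0.6335 -0.1168 -0.0493  0.1139  1.7348  2.3168]
[[-0.6  0.1]
 [-0.4  0.5]
 [-0.2  1.1]
 [-0.8 -0.8]
 [-0.9 -0.2]
 [ 0.5 -1.3]
 [-2.2  0.3]
 [-1.2  0.5]
 [ 0.4  0.5]
 [-0.7 -0.8]
 [-2.7 -1.4]
 [-0.2  0.6]
 [-1.   0. ]
 [-0.5 -0.4]
 [-1.4  0.7]
 [-1.9 -0.1]
 [-1.2 -0.9]
 [-0.6  0.2]
 [-0.9  0.7]
 [-0.3  0.5]]
knob [[-84.   0. 224.]] [[ 549.4 -112.6  223.7]]
bar [[-100.    0.  200.]] [[ 534.  -111.8  200.3]]
tip [[-57.   0. 212.]] [[ 576.9 -114.   212.2]]
doortop [[-110.    0.  124.]] [[ 523.4 -111.3  123.6]]
seat [[-115.    0.  140.]] [[ 518.5 -111.1  140.1]]
[[ 0.92  -0.001  0.393]
 [-0.393 -0.001  0.92 ]
 [ 0.    -1.    -0.002]]
cam in tool [-7.91007946e-02 -1.40579495e-01 -5.17999410e-05] cam axes in tool
 [[-0.    -0.952 -0.305]
 [-0.002  0.305 -0.952]
 [ 1.     0.    -0.002]]
1 [ 0.99878533 -0.04927346  0.        ] [ 0.70689202 -0.01742609  0.01742609 -0.70689202] (array([ 2.1276, -0.6435, -2.1333]), array([ 1.500e-03, -3.385e-01, -3.000e-04]))
-1 [-0.99878533  0.04927346  0.        ] [ 0.01742609  0.70689202 -0.70689202 -0.01742609] (array([ 2.1276, -0.6435, -2.1333]), array([4.0000e-04, 2.6615e+00, 2.1000e-03]))
```

apply_moves([
  [[0.2,-0.1,-0.17],[0,-0.14,0],-1],
  [[0.4,-0.2,-0.35],[0,-0.28,0],-1],
  [[0.6,-0.25,-0.52],[0,-0.3385,0],-1],
  [[0.8,-0.3,-0.7],[0,-0.3385,0],-1],
])

```text
time: 0.55
tool_pos: [0.2787, 0.2886, 0.287]
tool_rot: [-0.707, 0.016, -0.017, 0.707]
wrist_force: [0.4, 0.5, 0.4]
width: 1.001
```

```bash
cat > to.py <<'E'
import sys; from h import *; from plant import get_state
s=get_state(); v=np.load("v.npy"); yaw=v[2]
z=np.array([-np.sin(yaw),np.cos(yaw),0]); y=np.array([0,0,-1.]); Q=R.from_matrix(np.c_[np.cross(y,z),y,z]).as_quat()
print("t %.2f"%s['time'],"pos",s['tool_pos'].round(4),"F",s['wrist_force'].round(2),"w",round(s['width'],3))
if len(sys.argv)>1: print(*rel(s['tool_pos'],s['tool_rot'],[float(a) for a in sys.argv[1:4]],Q))
E
python3 to.py .48 -.11 .36
```

```text
t 0.55 pos [0.2787 0.2886 0.287 ] F [0.37 0.48 0.42] w 1.001
[ 1.0988 -0.365  -1.9437] [-0.0002  0.0024  0.0004]
```

apply_moves([
  [[0.12,-0.05,-0.2],[0,0,0],-1],
  [[0.24,-0.1,-0.4],[0,0,0],-1],
  [[0.36,-0.15,-0.6],[0,0,0],-1],
  [[0.48,-0.2,-0.8],[0,0,0],-1],
  [[0.6,-0.25,-1.0],[0,0,0],-1],
])

```text
time: 1.05
tool_pos: [0.3886, 0.0825, 0.3369]
tool_rot: [-0.707, 0.017, -0.017, 0.707]
wrist_force: [1.2, 1.6, 0.1]
width: 0.998
```

apply_moves([
  [[0.1,-0.05,-0.18],[0,0,0],-1],
  [[0.2,-0.06,-0.36],[0,0,0],-1],
  [[0.3,-0.06,-0.54],[0,0,0],-1],
  [[0.42,-0.06,-0.72],[0,0,0],-1],
  [[0.42,-0.06,-0.84],[0,0,0],1],
])

```text
time: 1.55
tool_pos: [0.4656, -0.0902, 0.3472]
tool_rot: [0.707, -0.018, 0.018, -0.707]
wrist_force: [-0.4, -0.2, -0.5]
width: 0.858
```

apply_moves([
  [[0,0,0],[0,0,0],1],
  [[0,0,0],[0,0,0],1],
])

```text
time: 1.75
tool_pos: [0.4636, -0.0878, 0.3481]
tool_rot: [-0.707, 0.018, -0.018, 0.707]
wrist_force: [-0.6, 0.1, 0.4]
width: 0.516
```

```bash
python3 to.py; python3 - <<'E'
from plant import imaging; import cv2,pickle
p=imaging.camera_params("wrist"); im=imaging.snapshot("wrist"); pickle.dump(p,open("w1.pkl","wb")); cv2.imwrite("pics/w1.png",im[:,:,::-1])
E
```

```text
t 1.75 pos [ 0.4636 -0.0878  0.3481] F [-0.61  0.12  0.37] w 0.516
```

View pics/w1.png

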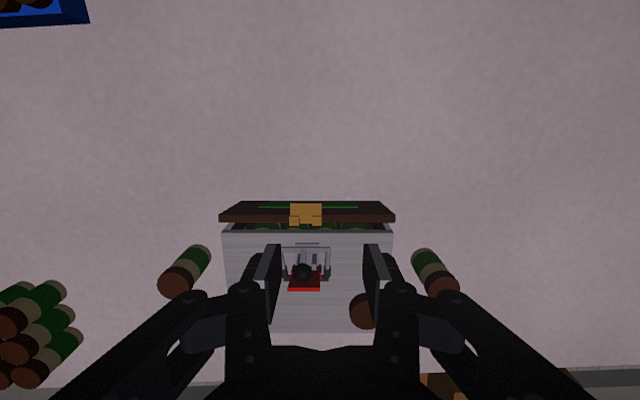

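```bash
python3 - <<'E'
import cv2
a=cv2.imread("pics/w1.png")[195:335,210:405]; cv2.imwrite("pics/w1c.png",cv2.resize(a,None,fx=4,fy=4,interpolation=cv2.INTER_CUBIC))
E
```

```text
(no output)
```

View pics/w1c.png

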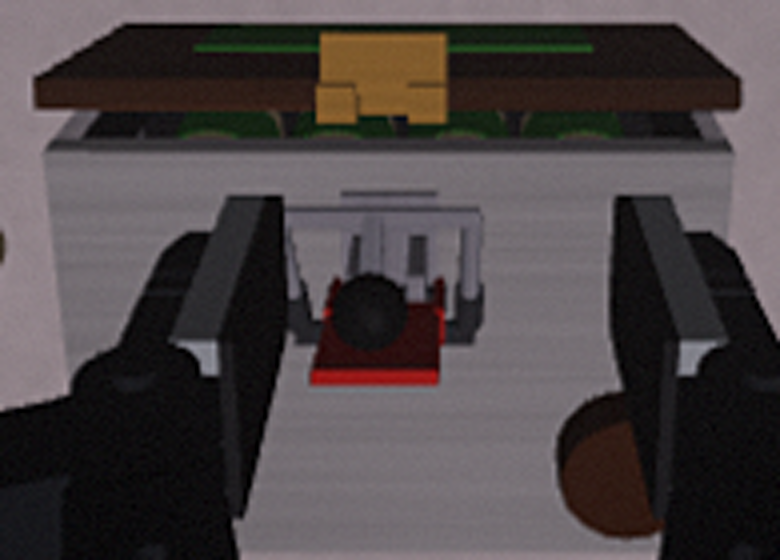

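```bash
python3 - <<'E'
s=open('fit.py').read()
s=s.replace("def res(v)","""import pickle
W=pickle.load(open('w1.pkl','rb')); w=lambda u,v:(209.625+u/4,194.625+v/4)
D+=[(W,lambda v:door(v[3],[0,-120,0]),w(34,78)),(W,lambda v:door(v[3],[0,120,0]),w(740,80)),(W,deck(-85,-120),w(47,150)),(W,deck(-85,120),w(732,150)),
(W,lambda v:bail(v[4],v[5],[0,0,28]),w(368,311)),(W,lambda v:bail(v[4],v[5],[0,-27,0]),w(283,211)),(W,lambda v:bail(v[4],v[5],[0,27,0]),w(480,212)),
(W,lambda v:lev(v[4],[72,-18,5]),w(314,371)),(W,lambda v:lev(v[4],[72,18,5]),w(438,371))]
def res(v)""").replace("P,f,p in D: o.append(","P,f,p in D: o.append((2 if P is W else 1)*(").replace("[0]-p)","[0]-p))")
open('fit.py','w').write(s)
E
python3 fit.py
```

```text
[ 0.6331 -0.1162 -0.0534  0.1321  1.7738  2.3342]
[[-0.7  0.1]
 [-0.5  0.9]
 [-0.7  1.6]
 [-0.3 -0.7]
 [-0.5 -0.3]
 [ 0.7 -1. ]
 [-2.2  0.4]
 [-1.7  1.5]
 [-0.2  2. ]
 [ 0.4 -0.7]
 [-1.4 -1.4]
 [-0.9  2.1]
 [ 0.2  0.3]
 [-1.2  0.6]
 [-2.1  1.9]
 [-0.9  0.4]
 [ 0.3 -0.8]
 [ 0.9  0.2]
 [-1.4  2.5]
 [-0.8  2.3]
 [-2.8  0.5]
 [ 2.9  0.2]
 [-3.5  0.1]
 [ 2.6  0.8]
 [ 1.2 -1.3]
 [-3.2  1.8]
 [-3.7  1.4]
 [-2.3  0.4]
 [ 0.8  0.5]]
knob [[-86.   0. 223.]] [[ 547.  -111.6  222.8]]
bar [[-101.    0.  199.]] [[ 532.1 -110.8  199.1]]
tip [[-59.   0. 212.]] [[ 573.8 -113.   211.5]]
doortop [[-112.    0.  123.]] [[ 520.9 -110.2  123.2]]
seat [[-118.    0.  140.]] [[ 515.7 -109.9  139.6]]
```

```bash
python3 - <<'E'
s=open('fit.py').read()
s=s.replace("proj(P,b2w(v,f(v)))[0]-p","pj(P,b2w(v,f(v)),v)-p").replace("def res(v)","""def pj(P,X,v):
    k=v[6] if P is W else v[7] if P is T else v[8]
    f=200/np.tan(np.radians(P['fovy'])/2); c=np.array([P['cx'],P['cy']])
    d=proj(P,X)[0]-c; return c+d*(1+k*(d@d)/f**2)+(0 if P is W else v[9:11] if P is T else v[11:13])
def res(v)""").replace("np.ravel(o)","np.r_[np.ravel(o),v[6:9]/.1, v[9:13]/1]").replace("1.7,2.]","1.7,2.]+[0]*7").replace("res(q.x).reshape","res(q.x)[:-7].reshape")
open('fit.py','w').write(s)
E
python3 fit.py
```

```text
[ 0.6331 -0.1163 -0.0517  0.131   1.7572  2.3141 -0.1348 -0.0411 -0.0215
  1.1122 -1.1934  0.3013  0.2925]
[[ 0.4 -1. ]
 [-0.  -0.2]
 [-0.2 -0. ]
 [-0.1 -0.4]
 [-0.2  0.1]
 [ 1.  -0.8]
 [-1.8  0.7]
 [-0.5  0.3]
 [ 0.3  0.3]
 [ 0.6 -0.5]
 [-1.3 -1.1]
 [ 0.2  0.7]
 [ 0.5  0.7]
 [-0.1 -0.8]
 [-1.2  0.4]
 [-0.8  0.8]
 [ 0.1 -0.5]
 [ 0.6  0.5]
 [-0.3  0.6]
 [ 0.2  0.4]
 [ 0.5  0.4]
 [ 1.1 -0.2]
 [-0.1 -0.8]
 [ 0.8 -0.1]
 [ 1.  -2.6]
 [-3.1  1.2]
 [-4.2  1. ]
 [-1.7 -0. ]
 [ 0.5  0.3]]
knob [[-86.   0. 223.]] [[ 547.  -111.9  222.6]]
bar [[-101.    0.  199.]] [[ 532.2 -111.1  198.8]]
tip [[-58.   0. 212.]] [[ 574.9 -113.3  211.8]]
doortop [[-112.    0.  123.]] [[ 521.  -110.5  123.2]]
seat [[-117.    0.  140.]] [[ 515.8 -110.3  139.7]]
```

```bash
cat > bt.py <<'E'
# bin mm target for TCP -> rel moves
import sys; from h import *; from plant import get_state
s=get_state(); v=np.load("v.npy"); yaw=v[2]
z=np.array([-np.sin(yaw),np.cos(yaw),0]); y=np.array([0,0,-1.]); Q=R.from_matrix(np.c_[np.cross(y,z),y,z]).as_quat()
c,si=np.cos(yaw),np.sin(yaw); d=s['tool_pos'][:2]-v[:2]
f=s['wrist_force']
print("t %.2f"%s['time'],"bin",(1000*np.array([c*d[0]+si*d[1],-si*d[0]+c*d[1],s['tool_pos'][2]])).round(1),"Fbin",np.round([c*f[0]+si*f[1],-si*f[0]+c*f[1],f[2]],2),"w",round(s['width'],3))
if len(sys.argv)>1: print(*rel(s['tool_pos'],s['tool_rot'],b2w(v,[[float(a) for a in sys.argv[1:4]]])[0],Q))
E
python3 bt.py -145 75 100
```

```text
t 1.80 bin [-170.7   20.3  348.3] Fbin [ 0.25 -0.37  0.44] w 0.422
[0.1302 1.2416 0.2724] [-0.0005  0.0022 -0.0007]
```

apply_moves([
  [[0.0,0.2,0.1],[0,0,0],1],
  [[0.0,0.4,0.2],[0,0,0],1],
  [[0.05,0.6,0.27],[0,0,0],1],
  [[0.1,0.8,0.27],[0,0,0],1],
  [[0.13,1.0,0.27],[0,0,0],1],
])

```text
time: 2.3
tool_pos: [0.493, -0.0328, 0.1477]
tool_rot: [-0.707, 0.015, -0.017, 0.707]
wrist_force: [0.1, -0.1, -0.0]
width: 0.001
```

apply_moves([
  [[0.0,0.15,0.0],[0,0,0],1],
  [[0.0,0.23,0.0],[0,0,0],1],
  [[0.05,0.23,0],[0,0,0],1],
])

```text
time: 2.6
tool_pos: [0.4991, -0.0337, 0.1001]
tool_rot: [-0.707, 0.019, -0.014, 0.707]
wrist_force: [0.2, -0.2, 0.6]
width: -0.0
```

```bash
python3 bt.py -110 75 100;  python3 - <<'E'
from plant import imaging; import cv2,pickle
p=imaging.camera_params("wrist"); im=imaging.snapshot("wrist"); cv2.imwrite("pics/w2.png",im[:,:,::-1])
E
```

```text
t 2.60 bin [-138.    75.6  100.1] Fbin [ 0.22 -0.23  0.64] w -0.0
[ 0.1402 -0.0007 -0.0035] [-0.0003  0.0046 -0.0069]
```

View pics/w2.png

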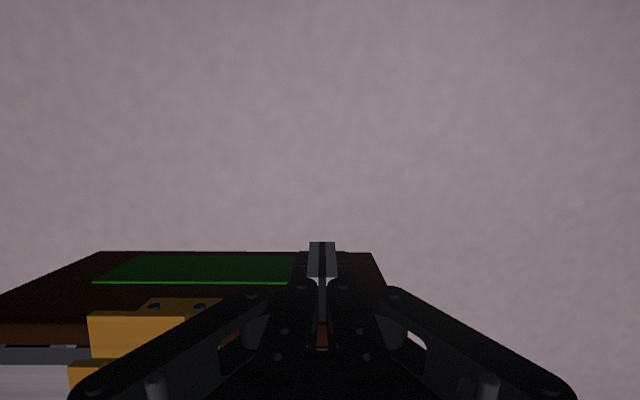

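apply_moves([
  [[0.0,0,0.04],[0,0,0],1],
  [[0.0,0,0.08],[0,0,0],1],
  [[0.05,0,0.08],[0,0,0],1],
  [[0.08,0,0.08],[0,0,0],1],
])

```text
time: 3.05
tool_pos: [0.5195, -0.0194, 0.1035]
tool_rot: [-0.707, 0.017, -0.017, 0.707]
wrist_force: [-4.9, 1.6, 4.9]
width: -0.003
```

```bash
python3 bt.py -108 90 100
```

```text
t 3.05 bin [-118.4   90.9  103.5] Fbin [-4.97  1.39  4.94] w -0.003
[ 0.0522  0.0173 -0.0047] [-0.0006  0.0034 -0.0002]
```

apply_moves([
  [[0.01,0,0],[0,0,0],1],
  [[0.02,0,0],[0,0,0],1],
  [[0.03,0,0],[0,0,0],1],
  [[0.035,0,0],[0,0,0],1],
])

```text
time: 3.45
tool_pos: [0.5261, -0.0207, 0.1025]
tool_rot: [-0.707, 0.018, -0.017, 0.707]
wrist_force: [-4.6, 1.9, 4.4]
width: 0.001
```

```bash
python3 bt.py -108 90 100
```

```text
t 3.45 bin [-111.8   89.9  102.5] Fbin [-4.71  1.69  4.4 ] w 0.001
[0.0188 0.0123 0.0003] [-0.      0.002  -0.0005]
```

apply_moves([
  [[0.006,0,0],[0,0,0],1],
  [[0.012,0,0],[0,0,0],1],
  [[0.018,0,0],[0,0,0],1],
])

```text
time: 3.75
tool_pos: [0.53, -0.021, 0.1026]
tool_rot: [0.707, -0.017, 0.018, -0.707]
wrist_force: [-4.3, 0.3, 3.5]
width: -0.004
```

```bash
python3 bt.py -108 90 100
```

```text
t 3.75 bin [-107.9   89.9  102.6] Fbin [-4.31  0.07  3.51] w -0.004
[-0.0004  0.0128  0.0006] [0.0003 0.0021 0.0001]
```

apply_moves([
  [[0.006,0,0],[0,0,0],1],
  [[0.012,0,0],[0,0,0],1],
])

```text
time: 3.95
tool_pos: [0.5319, -0.0211, 0.1025]
tool_rot: [0.707, -0.018, 0.017, -0.707]
wrist_force: [-7.3, -0.3, 5.6]
width: -0.005
```

```bash
python3 bt.py -108 90 100
```

```text
t 3.95 bin [-106.    89.9  102.5] Fbin [-7.26 -0.63  5.61] w -0.005
[-0.01    0.0125  0.0007] [ 0.0004  0.0021 -0.0009]
```

Rising; one more small step to confirm the stop.

apply_moves([
  [[0.004,0,0],[0,0,0],1],
  [[0.008,0,0],[0,0,0],1],
])

```text
time: 4.15
tool_pos: [0.5319, -0.0211, 0.1024]
tool_rot: [0.707, -0.019, 0.016, -0.707]
wrist_force: [-11.2, 0.6, 9.6]
width: -0.004
```

```bash
python3 bt.py -108 90 100
```

```text
t 4.15 bin [-106.    89.9  102.4] Fbin [-1.125e+01 -1.000e-02  9.580e+00] w -0.004
[-0.0101  0.0122  0.0005] [ 0.0004  0.0021 -0.0038]
```

apply_moves([
  [[-0.04,0,0],[0,0,0],1],
  [[-0.15,0,0],[0,0,0],1],
  [[-0.2,-0.2,0],[0,0,0],0],
  [[-0.2,-0.45,0],[0,0,0],-1],
  [[-0.2,-0.7,0],[0,0,0],-1],
])

```text
time: 4.65
tool_pos: [0.4941, -0.0191, 0.2438]
tool_rot: [0.707, -0.017, 0.018, -0.707]
wrist_force: [1.8, 0.3, 0.4]
width: 0.508
```

```bash
python3 bt.py -105 0 300
```

```text
t 4.65 bin [-143.8   89.9  243.8] Fbin [1.74 0.43 0.44] w 0.508
[ 0.1933 -0.2807 -0.4499] [0.0003 0.0022 0.0012]
```

apply_moves([
  [[0.05,-0.2,-0.15],[0,0,0],-1],
  [[0.1,-0.28,-0.3],[0,0,0],-1],
  [[0.19,-0.28,-0.45],[0,0,0],-1],
  [[0.19,-0.28,-0.45],[0,0,0],-1],
  [[0.19,-0.28,-0.45],[0,0,0],-1],
])

```text
time: 5.15
tool_pos: [0.5281, -0.1115, 0.298]
tool_rot: [-0.707, 0.018, -0.018, 0.707]
wrist_force: [-0.1, 0.8, -0.2]
width: 1.001
```

```bash
python3 bt.py;  python3 - <<'E'
from plant import imaging; import cv2,pickle
p=imaging.camera_params("wrist"); im=imaging.snapshot("wrist"); cv2.imwrite("pics/w3.png",im[:,:,::-1]); pickle.dump(p,open("w3.pkl","wb"))
for n in ["scene","top"]:
    cv2.imwrite(f"pics/{n}3.png",imaging.snapshot(n)[:,:,::-1])
a=im[150:350,220:420,::-1]; cv2.imwrite("pics/w3c.png",cv2.resize(a,None,fx=3,fy=3,interpolation=cv2.INTER_CUBIC))
E
```

```text
t 5.15 bin [-105.1   -0.6  298. ] Fbin [-0.15  0.78 -0.21] w 1.001
```

View pics/w3.png

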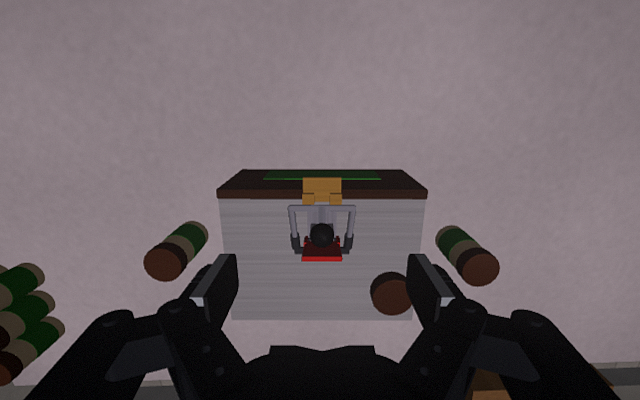

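View pics/w3c.png

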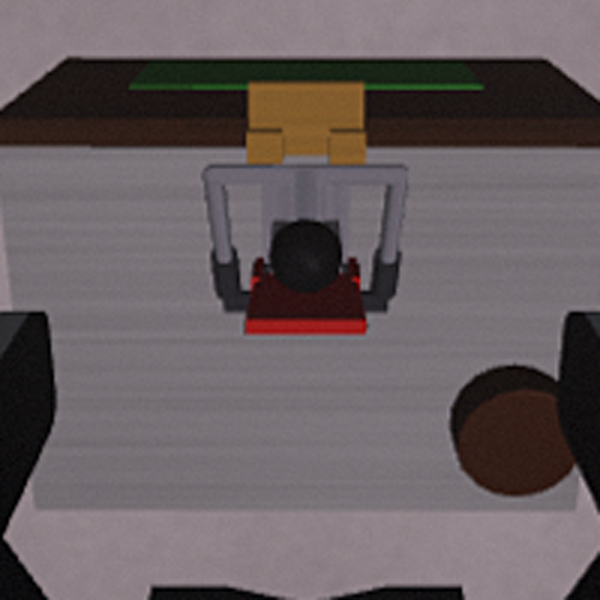

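```bash
cat > fit3.py <<'E'
from h import *; import pickle; from scipy.optimize import least_squares
P=pickle.load(open('w3.pkl','rb')); v0=np.load('v.npy'); w=lambda u,v:(219.667+u/3,149.667+v/3)
C=[(lambda v:bail(v[3],v[4],[0,0,28]),w(307,256)),(lambda v:bail(v[3],v[4],[0,-27,0]),w(213.5,174)),(lambda v:bail(v[3],v[4],[0,27,0]),w(397.5,174)),
(lambda v:lev(v[3],[72,-18,5]),w(246,320.5)),(lambda v:lev(v[3],[72,18,5]),w(366,320.5)),
(lambda v:[[85,-120,120]],w(34,510)),(lambda v:[[85,120,120]],w(577,510)),
(lambda v:[[-97,-120,125]],(217.5,189.3)),(lambda v:[[-97,120,125]],(427.5,189.3)),
(lambda v:[[-102,-20,150.5+v[6]]],w(247,130)),(lambda v:[[-102,20,150.5+v[6]]],w(366,130)),
(lambda v:[[-116,-20,125+17-3+v[6]]],w(248,83)),(lambda v:[[-116,20,139+v[6]]],w(364,83)),
]
f=200/np.tan(np.radians(P['fovy'])/2); c=np.array([P['cx'],P['cy']])
def res(v,full=True):
    o=[]
    for g,p in C:
        d=proj(P,b2w(v,g(v)))[0]-c; o.append(c+d*(1+v[5]*(d@d)/f**2)-p)
    o=np.ravel(o)
    return np.r_[o,(v[:2]-v0[:2])/.003,(v[5]+.13)/.02] if full else o
q=least_squares(res,[*v0[:3],v0[4],v0[5],-.13,0],loss='soft_l1'); x=q.x
print(x.round(4)); print(res(x,False).reshape(-1,2).round(1))
for n,b in [('knob',bail(x[3],x[4],[0,0,28])),('bar',bail(x[3],x[4],[0,0,0])),('tip',lev(x[3],[72,0,5]))]: print(n,b.round(1))
np.save('v3.npy',x)
E
python3 fit3.py
```

```text
[ 0.6345 -0.1163 -0.0512  1.7895  2.3492 -0.0539  5.6309]
[[-0.2 -0.2]
 [-0.1  0.1]
 [ 0.6  0.1]
 [-0.5  0. ]
 [ 0.6 -0. ]
 [ 1.3 -0.6]
 [-1.2 -0.6]
 [-2.5  0.3]
 [ 0.7  0.4]
 [-0.1  0.2]
 [-0.2  0.2]
 [ 0.  -0.3]
 [ 0.1 -0.3]]
knob [[-86.6   0.  222.8]]
bar [[-101.5    0.   199. ]]
tip [[-60.5   0.  211.2]]
```

```bash
cat > ik.py <<'E'
from h import *; from scipy.optimize import fsolve
v=np.load('v3.npy'); w=np.load('v.npy'); w[:3]=[.6348,-.1163,-.0513]; w[4:6]=v[3:5]; np.save('v.npy',w)
def bar_to_knob(bx,bz,g=(1.79,2.35)):
    s=fsolve(lambda a:bail(a[0],a[1],[0,0,0])[0][[0,2]]-[bx,bz],g); return s,bail(*s,[0,0,28])[0]
if __name__=="__main__":
    g=(1.79,2.35)
    for b in [(-101.5,199),(-106,195),(-110,190),(-112,180),(-112,170),(-112,160),(-110,155),(-110,152),(-110,147),(-110,142),(-110,137),(-110,132),(-100,152),(-100,147),(-100,142),(-100,132)]:
        s,k=bar_to_knob(*b,g); g=s; print(b,"lev %.2f bail %.2f e %.2f"%(s[0],s[1],s[1]-s[0]),"knob",k.round(1),"tip",lev(s[0],[72,0,5])[0].round(0))
E
python3 ik.py; python3 bt.py -86.6 0 206
```

```text
(-101.5, 199) lev 1.79 bail 2.35 e 0.56 knob [-86.6   0.  222.7] tip [-61.   0. 211.]
(-106, 195) lev 1.91 bail 2.41 e 0.50 knob [-92.7   0.  219.6] tip [-69.   0. 208.]
(-110, 190) lev 2.00 bail 2.43 e 0.42 knob [-98.5   0.  215.5] tip [-75.   0. 205.]
(-112, 180) lev 1.91 bail 2.18 e 0.28 knob [-104.4    0.   206.9] tip [-68.   0. 208.]
(-112, 170) lev 1.79 bail 1.93 e 0.14 knob [-108.2    0.   197.7] tip [-60.   0. 211.]
(-112, 160) lev 1.75 bail 1.75 e 0.00 knob [-112.    0.  188.] tip [-58.   0. 212.]
(-110, 155) lev 1.65 bail 1.58 e -0.06 knob [-111.8    0.   182.9] tip [-51.   0. 213.]
(-110, 152) lev 1.66 bail 1.56 e -0.11 knob [-113.     0.   179.8] tip [-52.   0. 213.]
(-110, 147) lev 1.70 bail 1.53 e -0.18 knob [-114.9    0.   174.6] tip [-54.   0. 213.]
(-110, 142) lev 1.76 bail 1.52 e -0.25 knob [-116.8    0.   169.1] tip [-59.   0. 212.]
(-110, 137) lev 1.85 bail 1.53 e -0.32 knob [-118.8    0.   163.6] tip [-64.   0. 210.]
(-110, 132) lev 1.95 bail 1.56 e -0.39 knob [-120.6    0.   157.9] tip [-71.   0. 207.]
(-100, 152) lev 0.99 bail 0.96 e -0.03 knob [-100.8    0.   180. ] tip [ -5.   0. 205.]
(-100, 147) lev 1.02 bail 0.92 e -0.10 knob [-102.8    0.   174.9] tip [ -6.   0. 206.]
(-100, 142) lev 1.08 bail 0.90 e -0.18 knob [-105.     0.   169.5] tip [-11.   0. 208.]
(-100, 132) lev 1.32 bail 0.96 e -0.36 knob [-109.8    0.   158.2] tip [-27.   0. 213.]
t 5.30 bin [-107.7    0.7  298.1] Fbin [ 1.52 -0.9  -0.79] w 1.0
[ 0.1058  0.4606 -0.0041] [-0.0002  0.0028 -0.0004]
```

apply_moves([
  [[0.105,0.1,0],[0,0,0],-1],
  [[0.105,0.22,0],[0,0,0],-1],
  [[0.105,0.34,0],[0,0,0],-1],
  [[0.105,0.42,0],[0,0,0],-1],
  [[0.105,0.45,0],[0,0,0],-1],
], force=20)

```text
time: 5.8
tool_pos: [0.5471, -0.1105, 0.2064]
tool_rot: [-0.707, 0.018, -0.016, 0.707]
wrist_force: [1.0, -0.5, -0.0]
width: 1.0
```

```bash
python3 bt.py -86.6 0 206;  python3 - <<'E'
from plant import imaging; import cv2,pickle
im=imaging.snapshot("wrist"); cv2.imwrite("pics/w4.png",im[:,:,::-1])
E
```

```text
t 5.80 bin [-87.9   1.3 206.4] Fbin [ 1.02 -0.4  -0.02] w 1.0
[ 0.0066  0.0021 -0.0065] [-0.0006  0.0034 -0.0035]
```

View pics/w4.png

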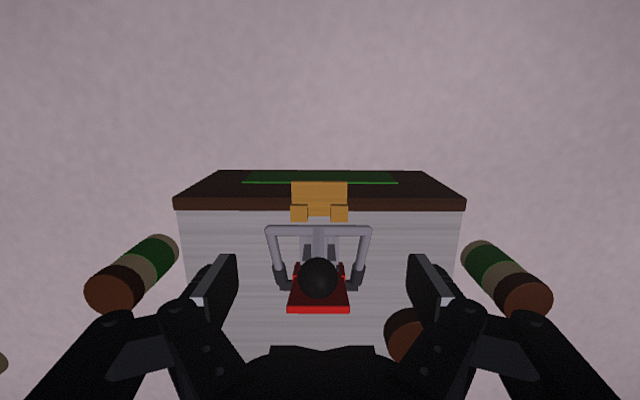

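apply_moves([
  [[0.006,0,-0.0075],[0,0,0],-0.3],
  [[0.006,0,-0.0075],[0,0,0],0.3],
  [[0.006,0,-0.0075],[0,0,0],0.45],
  [[0.006,0,-0.0075],[0,0,0],0.45],
], force=20)

```text
time: 6.25
tool_pos: [0.55, -0.1135, 0.2094]
tool_rot: [0.707, -0.017, 0.018, -0.707]
wrist_force: [-0.1, 0.5, 0.4]
width: 0.331
```

```bash
python3 bt.py -86.6 0 206;  python3 - <<'E'
from plant import imaging; import cv2,pickle
im=imaging.snapshot("wrist"); cv2.imwrite("pics/w5.png",im[:,:,::-1])
E
```

```text
t 6.25 bin [-84.8  -1.5 209.4] Fbin [-0.12  0.47  0.44] w 0.331
[-0.0089  0.0169  0.0077] [0.0003 0.0018 0.0015]
```

View pics/w5.png

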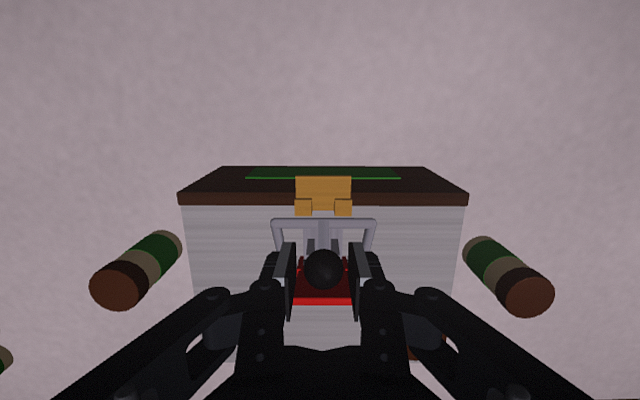

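apply_moves([
  [[-0.009,0.015,0],[0,0,0],0.5],
  [[-0.009,0.015,0],[0,0,0],1],
  [[-0.009,0.015,0],[0,0,0],1],
  [[-0.009,0.015,0],[0,0,0],1],
], force=20)

```text
time: 6.7
tool_pos: [0.5475, -0.113, 0.2055]
tool_rot: [-0.707, 0.018, -0.017, 0.707]
wrist_force: [0.2, 1.1, 0.7]
width: 0.215
```

```bash
python3 bt.py -86.6 0 206;  python3 - <<'E'
from plant import imaging; import cv2,pickle
im=imaging.snapshot("wrist"); cv2.imwrite("pics/w6.png",im[:,:,::-1])
E
```

```text
t 6.70 bin [-87.3  -1.1 205.5] Fbin [0.17 1.14 0.72] w 0.215
[ 0.0036 -0.0027  0.0057] [-0.0005  0.002  -0.0005]
```

View pics/w6.png

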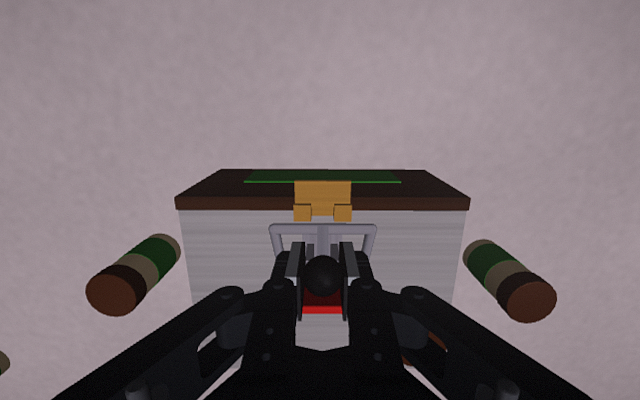

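apply_moves([
  [[0,0,0],[0,0,0],1],
  [[0,0,0],[0,0,0],1],
])

```text
time: 6.95
tool_pos: [0.5477, -0.113, 0.2055]
tool_rot: [-0.707, 0.017, -0.017, 0.707]
wrist_force: [-1.0, 2.2, 1.4]
width: 0.214
```

```bash
python3 bt.py -86.6 0 206
```

```text
t 6.95 bin [-87.2  -1.2 205.5] Fbin [-1.11  2.13  1.38] w 0.214
[ 0.0029 -0.0027  0.006 ] [-0.0004  0.0021 -0.0003]
```

```bash
python3 - <<'E'
from ik import *
k0=bail(1.79,2.35,[0,0,28])[0]
for e in [.56,.45,.35,.25,.15,.05,0,-.05,-.1]:
    b=bail(1.79,1.79+e,[0,0,0])[0];k=bail(1.79,1.79+e,[0,0,28])[0]; d=(k-k0)/200; print(e,"bar",b.round(1),"knob",k.round(1),"x %.3f y %.3f"%(d[0],-d[2]))
E
```

```text
0.56 bar [-101.5    0.   199. ] knob [-86.6   0.  222.8] x 0.000 y -0.000
0.45 bar [-105.4    0.   192. ] knob [-93.2   0.  217.2] x -0.033 y 0.028
0.35 bar [-108.2    0.   185.2] knob [-98.6   0.  211.5] x -0.060 y 0.056
0.25 bar [-110.4    0.   178.2] knob [-103.5    0.   205.3] x -0.084 y 0.087
0.15 bar [-111.9    0.   171. ] knob [-107.7    0.   198.7] x -0.105 y 0.120
0.05 bar [-112.6    0.   163.7] knob [-111.2    0.   191.6] x -0.123 y 0.156
0 bar [-112.7    0.   160. ] knob [-112.7    0.   188. ] x -0.130 y 0.174
-0.05 bar [-112.6    0.   156.3] knob [-114.     0.   184.3] x -0.137 y 0.192
-0.1 bar [-112.3    0.   152.7] knob [-115.1    0.   180.5] x -0.143 y 0.211
```

apply_moves([
  [[-0.016,0.013,0.003],[0,0,0],1],
  [[-0.033,0.028,0.003],[0,0,0],1],
  [[-0.06,0.056,0.003],[0,0,0],1],
  [[-0.084,0.087,0.003],[0,0,0],1],
  [[-0.105,0.12,0.003],[0,0,0],1],
])

```text
time: 7.45
tool_pos: [0.5262, -0.1117, 0.1809]
tool_rot: [0.707, -0.018, 0.017, -0.707]
wrist_force: [1.1, -0.1, -0.1]
width: 0.214
```

apply_moves([
  [[0,0,0],[0,0,0],1],
])

```text
time: 7.55
tool_pos: [0.5254, -0.1116, 0.1801]
tool_rot: [-0.707, 0.018, -0.017, 0.707]
wrist_force: [0.7, 0.1, -0.5]
width: 0.214
```

```bash
python3 bt.py;  python3 - <<'E'
from plant import imaging; import cv2,pickle
im=imaging.snapshot("wrist"); cv2.imwrite("pics/w7.png",im[:,:,::-1])
im=imaging.snapshot("scene"); cv2.imwrite("pics/s7.png",cv2.resize(im[80:230,250:450,::-1],None,fx=4,fy=4,interpolation=cv2.INTER_CUBIC))
E
```

```text
t 7.55 bin [-109.5   -0.9  180.1] Fbin [ 0.66  0.1  -0.48] w 0.214
```

View pics/w7.png

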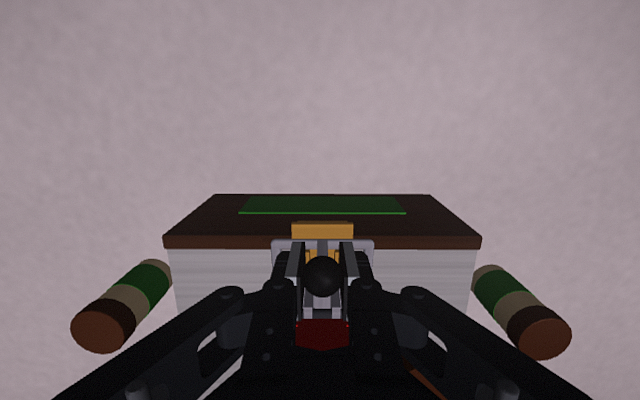

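View pics/s7.png

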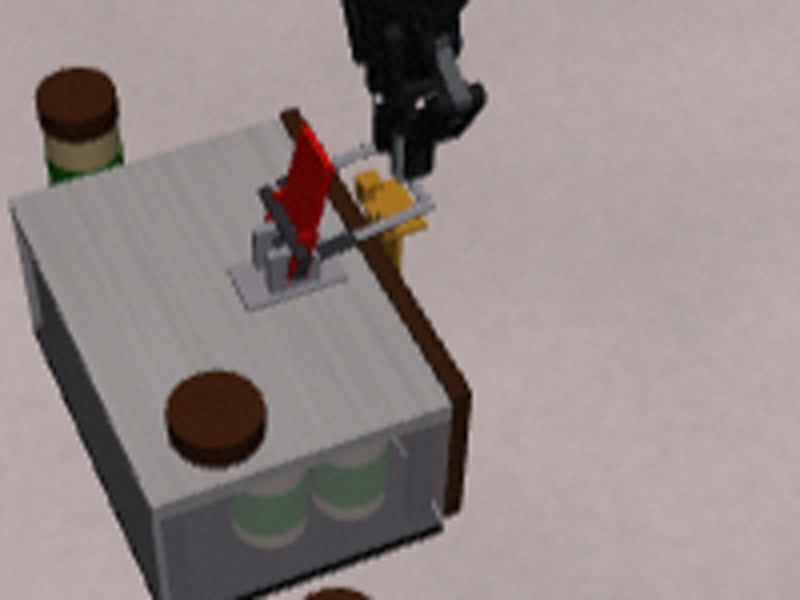

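```bash
cat > bar.py <<'E'
import sys; from ik import *; from plant import get_state
s=get_state(); v=np.load("v.npy"); yaw=v[2]; c,si=np.cos(yaw),np.sin(yaw); d=s['tool_pos'][:2]-v[:2]; f=s['wrist_force']
T=1000*np.array([c*d[0]+si*d[1],-si*d[0]+c*d[1],s['tool_pos'][2]])
K=T+[.6,0,17.3]
a=fsolve(lambda a:bail(a[0],a[1],[0,0,28])[0][[0,2]]-K[[0,2]],(1.79,1.9))
b=bail(*a,[0,0,0])[0]
print("t %.2f"%s['time'],"TCP",T.round(1),"Fbin",np.round([c*f[0]+si*f[1],-si*f[0]+c*f[1],f[2]],2),"w",round(s['width'],3),"lev %.2f e %.2f bar"%(a[0],a[1]-a[0]),b.round(1))
g=a
for t in sys.argv[1:]:
    bx,bz=map(float,t.split(',')); g,k=bar_to_knob(bx,bz,g); dd=(k-K)/200; print(t,"x %.4f y %.4f"%(dd[0],-dd[2]), "lev %.2f"%g[0])
E
python3 bar.py -- 2>/dev/null || python3 bar.py " -111,165" " -111,160" " -111,156" " -111,154" " -111,150" " -111,145" " -111,140"
```

```text
t 7.65 TCP [-108.6   -0.9  181.1] Fbin [-0.16 -0.2   0.76] w 0.215 lev 1.80 e 0.15 bar [-112.1    0.   170.7]
t 7.65 TCP [-108.6   -0.9  181.1] Fbin [-0.16 -0.2   0.76] w 0.215 lev 1.80 e 0.15 bar [-112.1    0.   170.7]
 -111,165 x -0.0052 y 0.0272 lev 1.71
 -111,160 x -0.0147 y 0.0518 lev 1.70
 -111,156 x -0.0224 y 0.0720 lev 1.70
 -111,154 x -0.0262 y 0.0823 lev 1.71
 -111,150 x -0.0339 y 0.1031 lev 1.73
 -111,145 x -0.0436 y 0.1298 lev 1.78
 -111,140 x -0.0531 y 0.1571 lev 1.85
```

Go to bar z≈158 first.

apply_moves([
  [[-0.005,0.027,0],[0,0,0],1],
  [[-0.01,0.04,0],[0,0,0],1],
  [[-0.0147,0.052,0],[0,0,0],1],
  [[-0.0185,0.062,0],[0,0,0],1],
  [[-0.0185,0.062,0],[0,0,0],1],
])

```text
time: 8.15
tool_pos: [0.5228, -0.1114, 0.1688]
tool_rot: [-0.707, 0.018, -0.017, 0.707]
wrist_force: [-2.6, 0.7, 1.9]
width: 0.214
```

```bash
python3 bar.py " -111,156" " -111,155" " -111,154" " -111,152" " -111,150" " -111,145" " -111,140"
```

```text
t 8.15 TCP [-112.1   -0.9  168.8] Fbin [-2.64  0.57  1.93] w 0.214 lev 1.69 e -0.02 bar [-110.8    0.   158.1]
 -111,156 x -0.0049 y 0.0105 lev 1.70
 -111,155 x -0.0069 y 0.0156 lev 1.70
 -111,154 x -0.0088 y 0.0208 lev 1.71
 -111,152 x -0.0126 y 0.0311 lev 1.72
 -111,150 x -0.0165 y 0.0416 lev 1.73
 -111,145 x -0.0261 y 0.0683 lev 1.78
 -111,140 x -0.0357 y 0.0956 lev 1.85
```

apply_moves([
  [[-0.0049,0.0105,0],[0,0,0],1],
  [[-0.0069,0.0156,0],[0,0,0],1],
  [[-0.0069,0.0156,0],[0,0,0],1],
])

```text
time: 8.45
tool_pos: [0.5219, -0.1114, 0.1659]
tool_rot: [0.707, -0.017, 0.018, -0.707]
wrist_force: [-1.7, 0.4, 1.8]
width: 0.212
```

```bash
python3 bar.py " -111,154"  " -111,153" " -111,152" " -111,151"  " -111,150"
```

```text
t 8.45 TCP [-113.    -0.9  165.9] Fbin [-1.67  0.29  1.83] w 0.212 lev 1.68 e -0.06 bar [-110.6    0.   155.3]
 -111,154 x -0.0044 y 0.0065 lev 1.71
 -111,153 x -0.0063 y 0.0116 lev 1.71
 -111,152 x -0.0082 y 0.0168 lev 1.72
 -111,151 x -0.0101 y 0.0220 lev 1.73
 -111,150 x -0.0121 y 0.0273 lev 1.73
```

apply_moves([
  [[-0.0044,0.006,0],[0,0,0],1],
  [[-0.0063,0.0116,0],[0,0,0],1],
  [[-0.0063,0.0116,0],[0,0,0],1],
])

```text
time: 8.75
tool_pos: [0.5208, -0.1113, 0.1637]
tool_rot: [0.707, -0.017, 0.018, -0.707]
wrist_force: [-0.5, -0.5, 1.0]
width: 0.212
```

```bash
python3 bar.py  " -111,152" " -111,151"  " -111,150"
```

```text
t 8.75 TCP [-114.1   -0.9  163.7] Fbin [-0.47 -0.51  1.  ] w 0.212 lev 1.71 e -0.09 bar [-110.9    0.   153.1]
 -111,152 x -0.0027 y 0.0056 lev 1.72
 -111,151 x -0.0046 y 0.0108 lev 1.73
 -111,150 x -0.0065 y 0.0161 lev 1.73
```

apply_moves([
  [[-0.0027,0.0056,0],[0,0,0],1],
  [[-0.0046,0.0108,0],[0,0,0],1],
  [[-0.0046,0.0108,0],[0,0,0],1],
])

```text
time: 9.05
tool_pos: [0.5198, -0.1113, 0.1615]
tool_rot: [0.707, -0.017, 0.018, -0.707]
wrist_force: [1.0, 0.9, 1.2]
width: 0.214
```

```bash
python3 bar.py   " -111,150" " -111,149"  " -111,148"
```

```text
t 9.05 TCP [-115.2   -0.9  161.5] Fbin [0.92 0.94 1.18] w 0.214 lev 1.73 e -0.12 bar [-111.2    0.   151. ]
 -111,150 x -0.0012 y 0.0053 lev 1.73
 -111,149 x -0.0031 y 0.0105 lev 1.74
 -111,148 x -0.0050 y 0.0158 lev 1.75
```

apply_moves([
  [[-0.0012,0.0053,0],[0,0,0],1],
  [[-0.0031,0.0105,0],[0,0,0],1],
  [[-0.0031,0.0105,0],[0,0,0],1],
])

```text
time: 9.35
tool_pos: [0.5198, -0.1113, 0.161]
tool_rot: [0.707, -0.016, 0.018, -0.707]
wrist_force: [-1.6, 0.8, 7.5]
width: 0.214
```

```bash
python3 bar.py    " -111,148" " -111,147" " -111,146"
```

```text
t 9.35 TCP [-115.1   -0.9  161. ] Fbin [-1.61  0.73  7.51] w 0.214 lev 1.73 e -0.13 bar [-110.9    0.   150.5]
 -111,148 x -0.0052 y 0.0133 lev 1.75
 -111,147 x -0.0071 y 0.0186 lev 1.76
 -111,146 x -0.0091 y 0.0240 lev 1.77
```

```bash
python3 - <<'E'
from ik import *
g=(1.73,1.6); g,k0=bar_to_knob(-111,149,g)
for b in [(-111,150.9),(-109,150.9),(-107,150.9),(-105,150.9),(-103,150.9),(-101,150.9),(-100,150.9),(-99,150.9)]:
    g,k=bar_to_knob(*b,g); d=(k-k0)/200; print(b,"lev %.2f e %.2f"%(g[0],g[1]-g[0]),"x %.4f y %.4f"%(d[0],-d[2]))
E
```

```text
(-111, 150.9) lev 1.73 e -0.12 x 0.0037 y -0.0100
(-109, 150.9) lev 1.61 e -0.12 x 0.0143 y -0.0101
(-107, 150.9) lev 1.49 e -0.11 x 0.0255 y -0.0102
(-105, 150.9) lev 1.37 e -0.10 x 0.0372 y -0.0104
(-103, 150.9) lev 1.23 e -0.08 x 0.0496 y -0.0106
(-101, 150.9) lev 1.08 e -0.06 x 0.0628 y -0.0108
(-100, 150.9) lev 0.99 e -0.04 x 0.0699 y -0.0109
(-99, 150.9) lev 0.90 e -0.02 x 0.0774 y -0.0110
```

apply_moves([
  [[0.0037,-0.008,0],[0,0,0],1],
  [[0.009,-0.0095,0],[0,0,0],1],
  [[0.0143,-0.0095,0],[0,0,0],1],
  [[0.02,-0.0095,0],[0,0,0],1],
  [[0.0255,-0.0095,0],[0,0,0],1],
])

```text
time: 9.85
tool_pos: [0.522, -0.1114, 0.1611]
tool_rot: [-0.707, 0.019, -0.016, 0.707]
wrist_force: [-6.7, 0.9, 6.4]
width: 0.212
```

```bash
python3 bar.py " -105,150.9"
```

```text
t 9.85 TCP [-112.9   -0.9  161.1] Fbin [-6.71  0.59  6.41] w 0.212 lev 1.61 e -0.12 bar [-108.9    0.   150.6]
 -105,150.9 x 0.0229 y -0.0019 lev 1.37
```

```bash
python3 - <<'E'
from plant import imaging; import cv2,pickle
im=imaging.snapshot("wrist"); cv2.imwrite("pics/w8.png",cv2.resize(im[190:340,220:420,::-1],None,fx=4,fy=4,interpolation=cv2.INTER_CUBIC))
im=imaging.snapshot("scene"); cv2.imwrite("pics/s8.png",cv2.resize(im[90:190,290:400,::-1],None,fx=6,fy=6,interpolation=cv2.INTER_CUBIC))
E
```

```text
(no output)
```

View pics/w8.png

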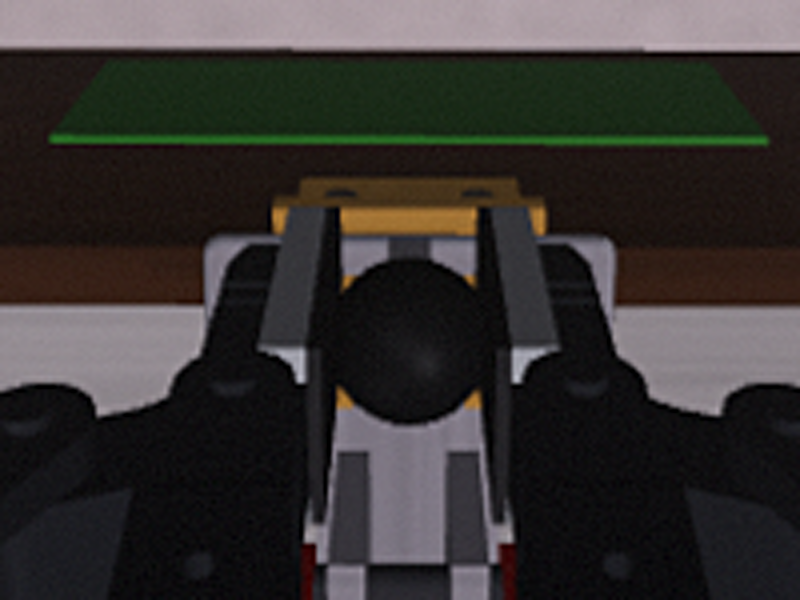

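View pics/s8.png

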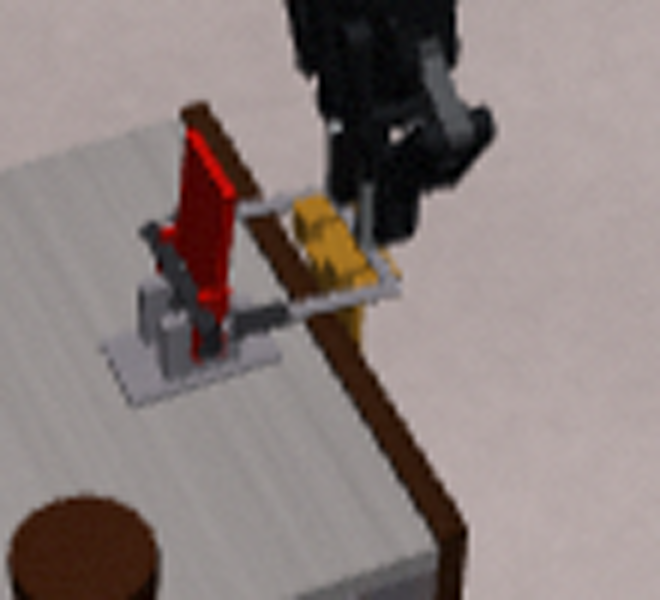

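apply_moves([
  [[-0.01,-0.004,0],[0,0,0],1],
  [[-0.01,-0.004,0],[0,0,0],1],
])

```text
time: 10.15
tool_pos: [0.5221, -0.1114, 0.1619]
tool_rot: [-0.707, 0.017, -0.018, 0.707]
wrist_force: [-0.9, 1.1, 0.4]
width: 0.215
```

```bash
python3 bar.py
```

```text
t 10.15 TCP [-112.8   -0.9  161.9] Fbin [-0.95  1.    0.36] w 0.215 lev 1.61 e -0.11 bar [-109.1    0.   151.4]
```

apply_moves([
  [[0,0,0],[0,0,0],0.4],
  [[0,0,0],[0,0,0],0.3],
  [[0,-0.015,0],[0,0,0],0.3],
  [[0,-0.03,0],[0,0,0],0.3],
  [[0,-0.03,0],[0,0,0],0.3],
])

```text
time: 10.65
tool_pos: [0.5225, -0.1115, 0.1688]
tool_rot: [0.707, -0.017, 0.018, -0.707]
wrist_force: [-0.7, 0.2, -0.7]
width: 0.349
```

```bash
python3 bt.py; python3 - <<'E'
from plant import imaging; import cv2,pickle
p=imaging.camera_params("wrist");im=imaging.snapshot("wrist"); pickle.dump(p,open("w9.pkl","wb")); cv2.imwrite("pics/w9.png",cv2.resize(im[190:340,220:420,::-1],None,fx=4,fy=4,interpolation=cv2.INTER_CUBIC))
E
```

```text
t 10.65 bin [-112.4   -1.   168.8] Fbin [-0.66  0.21 -0.75] w 0.349
```

View pics/w9.png

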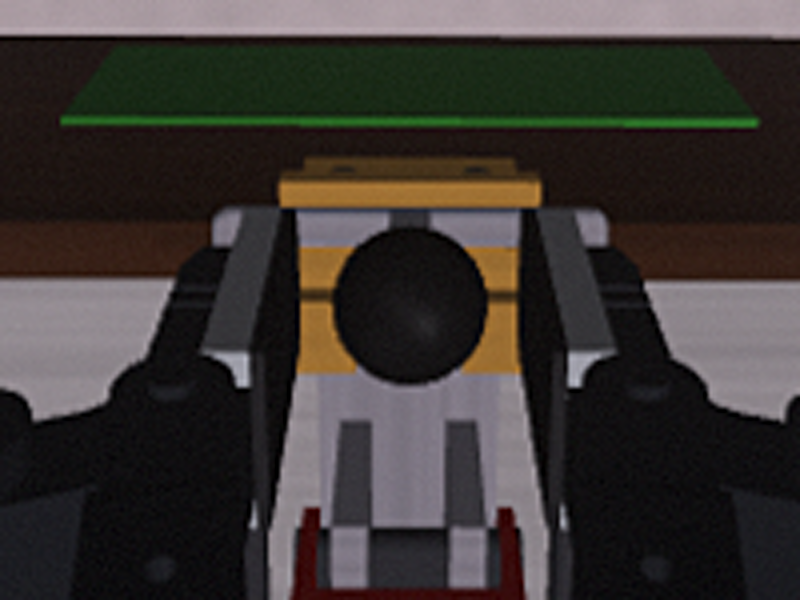

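apply_moves([
  [[0,0,0],[0,0,0],1],
  [[0,0,0],[0,0,0],1],
  [[0,0,0],[0,0,0],1],
  [[0,0,0],[0,0,0],1],
], force=20)

```text
time: 11.1
tool_pos: [0.5221, -0.1114, 0.1682]
tool_rot: [-0.707, 0.017, -0.017, 0.707]
wrist_force: [-0.6, 0.1, 1.7]
width: 0.213
```

```bash
python3 bt.py; sed -i 's/17.3\]/10.9]/' bar.py; python3 bar.py " -109,151.2" " -107,151.2" " -105,151.2" " -103,151.2"
```

```text
t 11.10 bin [-112.8   -0.9  168.2] Fbin [-0.64  0.1   1.74] w 0.213
t 11.10 TCP [-112.8   -0.9  168.2] Fbin [-0.64  0.1   1.74] w 0.213 lev 1.61 e -0.11 bar [-109.1    0.   151.3]
 -109,151.2 x 0.0002 y 0.0004 lev 1.61
 -107,151.2 x 0.0114 y 0.0003 lev 1.49
 -105,151.2 x 0.0231 y 0.0001 lev 1.36
 -103,151.2 x 0.0355 y -0.0001 lev 1.23
```

apply_moves([
  [[0.006,0,0],[0,0,0],1],
  [[0.0114,0,0],[0,0,0],1],
  [[0.0114,0,0],[0,0,0],1],
])

```text
time: 11.4
tool_pos: [0.5229, -0.1114, 0.1681]
tool_rot: [-0.707, 0.018, -0.016, 0.707]
wrist_force: [-4.8, 0.6, 4.4]
width: 0.206
```

```bash
python3 bar.py " -107,151.2" " -105,151.2" " -103,151.2"
```

```text
t 11.40 TCP [-112.    -0.8  168.1] Fbin [-4.77  0.31  4.38] w 0.206 lev 1.57 e -0.11 bar [-108.2    0.   151.2]
 -107,151.2 x 0.0070 y -0.0002 lev 1.49
 -105,151.2 x 0.0188 y -0.0004 lev 1.36
 -103,151.2 x 0.0312 y -0.0006 lev 1.23
```

apply_moves([
  [[0.004,-0.004,0],[0,0,0],1],
  [[0.008,-0.005,0],[0,0,0],1],
  [[0.008,-0.005,0],[0,0,0],1],
])

```text
time: 11.7
tool_pos: [0.5256, -0.1115, 0.1688]
tool_rot: [-0.707, 0.018, -0.017, 0.707]
wrist_force: [-3.6, -0.4, 0.7]
width: 0.21
```

```bash
python3 bar.py " -107,151.2" " -105,151.2" " -103,151.2"
```

```text
t 11.70 TCP [-109.3   -0.9  168.8] Fbin [-3.57 -0.57  0.68] w 0.21 lev 1.43 e -0.09 bar [-106.1    0.   151.9]
 -107,151.2 x -0.0065 y 0.0035 lev 1.49
 -105,151.2 x 0.0052 y 0.0033 lev 1.36
 -103,151.2 x 0.0176 y 0.0031 lev 1.23
```

apply_moves([
  [[0.004,0.002,0],[0,0,0],1],
  [[0.008,0.002,0],[0,0,0],1],
  [[0.012,0.002,0],[0,0,0],1],
  [[0.012,0.002,0],[0,0,0],1],
])

```text
time: 12.1
tool_pos: [0.5286, -0.1117, 0.1687]
tool_rot: [0.707, -0.017, 0.017, -0.707]
wrist_force: [-3.3, 0.2, 1.2]
width: 0.214
```

```bash
python3 bar.py " -103,151.2"  " -102,151.2" " -100,151.2"
```

```text
t 12.10 TCP [-106.3   -0.8  168.7] Fbin [-3.27  0.03  1.23] w 0.214 lev 1.27 e -0.08 bar [-103.6    0.   151.7]
 -103,151.2 x 0.0031 y 0.0024 lev 1.23
 -102,151.2 x 0.0096 y 0.0023 lev 1.15
 -100,151.2 x 0.0234 y 0.0021 lev 0.99
```

apply_moves([
  [[0.005,0.001,0],[0,0,0],1],
  [[0.01,0.001,0],[0,0,0],1],
  [[0.013,0.001,0],[0,0,0],1],
  [[0.013,0.001,0],[0,0,0],1],
])

```text
time: 12.5
tool_pos: [0.5312, -0.1118, 0.1685]
tool_rot: [-0.707, 0.017, -0.018, 0.707]
wrist_force: [-3.2, 0.0, 1.3]
width: 0.213
```

```bash
python3 bar.py " -100,151.2"
```

```text
t 12.50 TCP [-103.7   -0.8  168.5] Fbin [-3.24 -0.15  1.26] w 0.213 lev 1.12 e -0.06 bar [-101.6    0.   151.5]
 -100,151.2 x 0.0104 y 0.0013 lev 0.99
```

apply_moves([
  [[0.005,0.0005,0],[0,0,0],1],
  [[0.01,0.001,0],[0,0,0],1],
  [[0.01,0.001,0],[0,0,0],1],
])

```text
time: 12.8
tool_pos: [0.5331, -0.1119, 0.1683]
tool_rot: [-0.707, 0.017, -0.018, 0.707]
wrist_force: [-2.6, 0.5, 1.8]
width: 0.213
```

```bash
python3 bar.py " -100,151.2"
```

```text
t 12.80 TCP [-101.8   -0.9  168.3] Fbin [-2.63  0.41  1.84] w 0.213 lev 1.00 e -0.04 bar [-100.1    0.   151.2]
 -100,151.2 x 0.0008 y 0.0002 lev 0.99
```

Continue until it meets the prong faces.

apply_moves([
  [[0.004,0,0],[0,0,0],1],
  [[0.008,0,0],[0,0,0],1],
  [[0.008,0,0],[0,0,0],1],
])

```text
time: 13.1
tool_pos: [0.5345, -0.112, 0.1684]
tool_rot: [-0.707, 0.017, -0.017, 0.707]
wrist_force: [-3.3, 1.0, 1.8]
width: 0.215
```

```bash
python3 bar.py " -100,151.2";python3 - <<'E'
from plant import imaging; import cv2,pickle
im=imaging.snapshot("wrist"); cv2.imwrite("pics/w10.png",cv2.resize(im[190:340,220:420,::-1],None,fx=4,fy=4,interpolation=cv2.INTER_CUBIC))
im=imaging.snapshot("scene"); cv2.imwrite("pics/s10.png",cv2.resize(im[90:190,290:400,::-1],None,fx=6,fy=6,interpolation=cv2.INTER_CUBIC))
E
```

```text
t 13.10 TCP [-100.4   -0.8  168.4] Fbin [-3.3   0.82  1.75] w 0.215 lev 0.92 e -0.02 bar [-99.2   0.  151.3]
 -100,151.2 x -0.0062 y 0.0004 lev 0.99
```

View pics/w10.png

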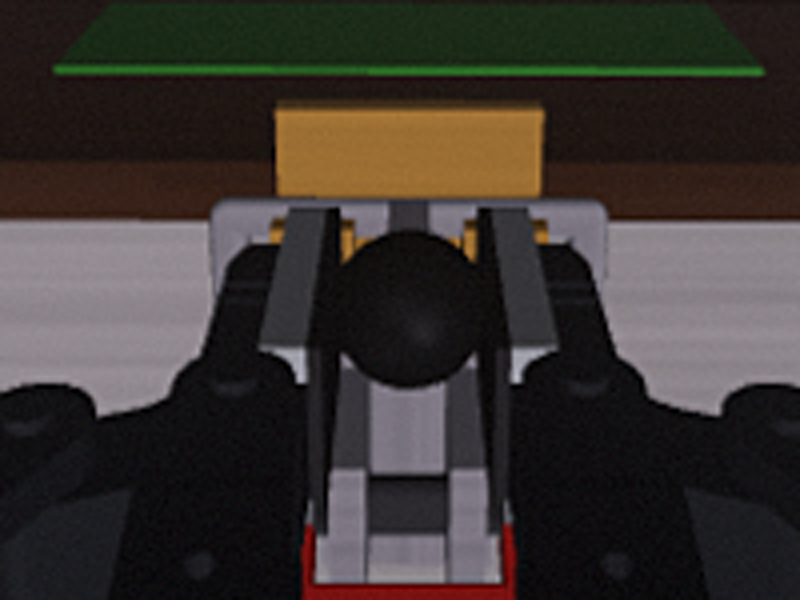

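View pics/s10.png

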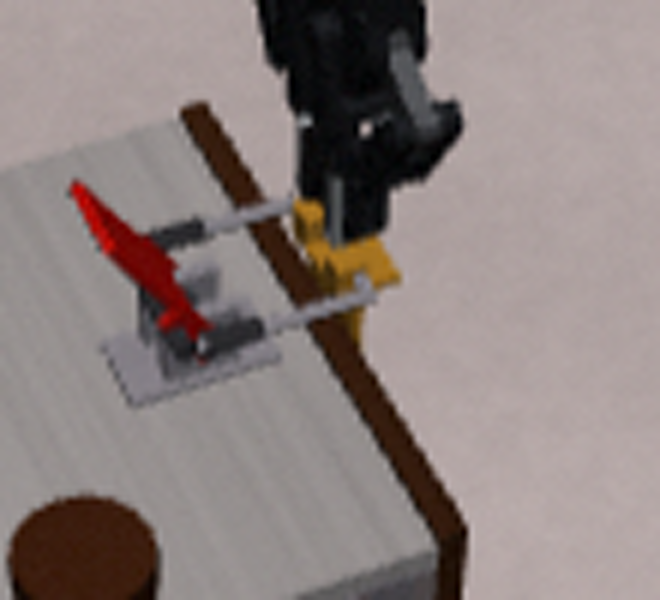

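apply_moves([
  [[0.004,0,0],[0,0,0],1],
  [[0.008,0,0],[0,0,0],1],
  [[0.008,0,0],[0,0,0],1],
])

```text
time: 13.5
tool_pos: [0.5348, -0.112, 0.1683]
tool_rot: [-0.707, 0.018, -0.017, 0.707]
wrist_force: [-7.9, 0.2, 2.6]
width: 0.211
```

```bash
python3 bar.py " -100,151.2"
```

```text
t 13.50 TCP [-100.1   -0.8  168.3] Fbin [-7.88 -0.17  2.58] w 0.211 lev 0.90 e -0.02 bar [-98.9   0.  151.2]
 -100,151.2 x -0.0079 y 0.0000 lev 0.99
```

apply_moves([
  [[-0.004,-0.006,0],[0,0,0],1],
  [[-0.004,-0.015,0],[0,0,0],1],
  [[-0.004,-0.015,0],[0,0,0],1],
])

```text
time: 13.8
tool_pos: [0.5352, -0.112, 0.1702]
tool_rot: [-0.707, 0.018, -0.017, 0.707]
wrist_force: [-0.9, -1.2, -6.9]
width: 0.213
```

```bash
python3 bar.py
```

```text
t 13.80 TCP [-99.7  -0.8 170.2] Fbin [-0.84 -1.25 -6.85] w 0.213 lev 0.91 e 0.00 bar [-99.1   0.  153.1]
```

apply_moves([
  [[0.0,0.01,0],[0,0,0],1],
  [[0,0.01,0],[0,0,0],1],
  [[0,0.01,0],[0,0,0],0.3],
  [[0,0.01,0],[0,0,0],0.2],
  [[0,-0.02,0],[0,0,0],0.2],
])

```text
time: 14.3
tool_pos: [0.5357, -0.112, 0.1754]
tool_rot: [0.707, -0.017, 0.018, -0.707]
wrist_force: [-0.0, 0.4, 0.8]
width: 0.402
```

```bash
python3 bt.py
```

```text
t 14.30 bin [-99.2  -0.8 175.4] Fbin [-0.06  0.41  0.82] w 0.402
```

apply_moves([
  [[0,-0.1,0],[0,0,0],0.2],
  [[0,-0.25,0],[0,0,0],0.2],
  [[0,-0.4,0],[0,0,0],0.2],
  [[0,-0.45,0],[0,0,0],0.2],
  [[0,-0.45,0],[0,0,0],0.2],
])

```text
time: 14.8
tool_pos: [0.5368, -0.1123, 0.2677]
tool_rot: [0.707, -0.016, 0.019, -0.707]
wrist_force: [0.4, 0.8, -0.8]
width: 0.397
```

```bash
python3 bt.py -36 0 196;python3 - <<'E'
from plant import imaging; import cv2,pickle
p=imaging.camera_params("wrist"); pickle.dump(p,open("w11.pkl","wb"))
im=imaging.snapshot("wrist"); cv2.imwrite("pics/w11.png",cv2.resize(im[150:350,220:420,::-1],None,fx=3,fy=3,interpolation=cv2.INTER_CUBIC))
im=imaging.snapshot("scene"); cv2.imwrite("pics/s11.png",cv2.resize(im[90:190,290:400,::-1],None,fx=6,fy=6,interpolation=cv2.INTER_CUBIC))
E
```

```text
t 14.80 bin [-98.1  -1.  267.7] Fbin [ 0.35  0.86 -0.76] w 0.397
[0.3086 0.36   0.0049] [0.0008 0.0019 0.0052]
```

View pics/w11.png

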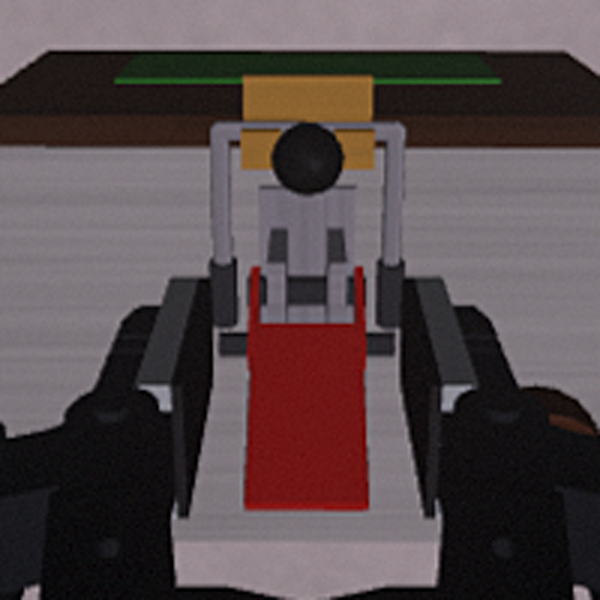

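View pics/s11.png

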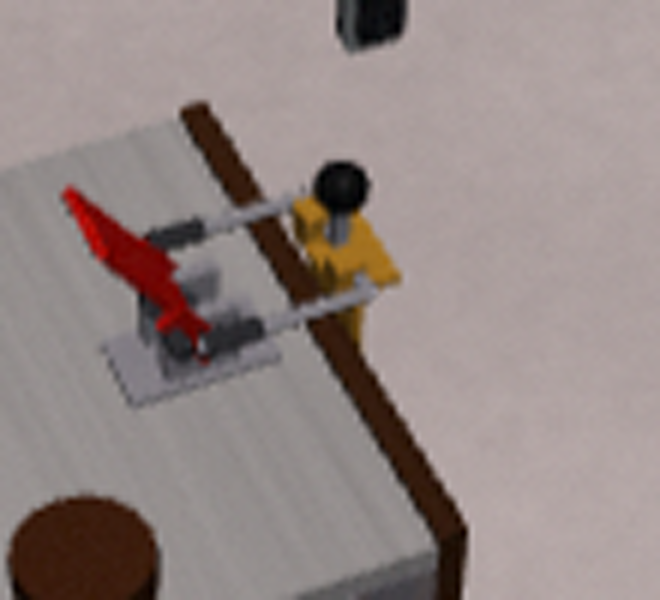

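apply_moves([
  [[0.15,0,0.005],[0,0,0],1],
  [[0.308,0.05,0.005],[0,0,0],1],
  [[0.308,0.18,0.005],[0,0,0],1],
  [[0.308,0.3,0.005],[0,0,0],1],
  [[0.308,0.34,0.005],[0,0,0],1],
])

```text
time: 15.4
tool_pos: [0.5943, -0.1135, 0.1919]
tool_rot: [-0.706, 0.021, -0.014, 0.707]
wrist_force: [-0.7, 0.3, 0.1]
width: 0.001
```

apply_moves([
  [[0,0.01,0],[0,0,0],1],
  [[0,0.02,0],[0,0,0],1],
])

```text
time: 15.6
tool_pos: [0.5969, -0.1141, 0.1936]
tool_rot: [0.707, -0.017, 0.018, -0.707]
wrist_force: [0.0, -0.6, 0.7]
width: -0.0
```

```bash
python3 bt.py; cat > lv.py <<'E'
# TCP path for pressing: finger +x bottom corner (TCP x+11) on the face at s
import sys; from h import *; from plant import get_state
s0=get_state(); v=np.load("v.npy"); yaw=v[2]; c,si=np.cos(yaw),np.sin(yaw); d=s0['tool_pos'][:2]-v[:2]; f=s0['wrist_force']
T=1000*np.array([c*d[0]+si*d[1],-si*d[0]+c*d[1],s0['tool_pos'][2]])
print("t %.2f"%s0['time'],"TCP",T.round(1),"Fbin",np.round([c*f[0]+si*f[1],-si*f[0]+c*f[1],f[2]],2),"w",round(s0['width'],3))
for th in [1.0,.9,.8,.7,.6,.5,.4,.3,.2,.1,.05,0]:
    p=lev(th,[60,0,5])[0]-[11,0,0]; dd=(p-T)/200; print(th,p.round(1),"x %.3f y %.3f"%(dd[0],-dd[2]))
E
python3 lv.py
```

```text
t 15.60 bin [-38.    0.2 193.6] Fbin [ 0.04 -0.64  0.71] w -0.0
t 15.60 TCP [-38.    0.2 193.6] Fbin [ 0.04 -0.64  0.71] w -0.0
1.0 [-22.8   0.  195.2] x 0.076 y -0.008
0.9 [-17.6   0.  192.1] x 0.102 y 0.007
0.8 [-12.8   0.  188.5] x 0.126 y 0.025
0.7 [ -8.3   0.  184.5] x 0.148 y 0.045
0.6 [ -4.3   0.  180. ] x 0.168 y 0.068
0.5 [ -0.7   0.  175.2] x 0.186 y 0.092
0.4 [  2.3   0.  170. ] x 0.201 y 0.118
0.3 [  4.8   0.  164.5] x 0.214 y 0.145
0.2 [  6.8   0.  158.8] x 0.224 y 0.174
0.1 [  8.2   0.  153. ] x 0.231 y 0.203
0.05 [  8.7   0.  150. ] x 0.233 y 0.218
0 [  9.   0. 147.] x 0.235 y 0.233
```

apply_moves([
  [[0.05,0,0],[0,0,0],1],
  [[0.08,0,0],[0,0,0],1],
  [[0.102,0.007,0],[0,0,0],1],
  [[0.114,0.016,0],[0,0,0],1],
  [[0.126,0.025,0],[0,0,0],1],
])

```text
time: 16.1
tool_pos: [0.6225, -0.1154, 0.1889]
tool_rot: [0.707, -0.017, 0.018, -0.707]
wrist_force: [-0.7, -1.1, 2.0]
width: -0.003
```

```bash
python3 lv.py
```

```text
t 16.10 TCP [-12.3   0.3 188.9] Fbin [-0.65 -1.14  2.01] w -0.003
1.0 [-22.8   0.  195.2] x -0.052 y -0.031
0.9 [-17.6   0.  192.1] x -0.027 y -0.016
0.8 [-12.8   0.  188.5] x -0.002 y 0.002
0.7 [ -8.3   0.  184.5] x 0.020 y 0.022
0.6 [ -4.3   0.  180. ] x 0.040 y 0.045
0.5 [ -0.7   0.  175.2] x 0.058 y 0.069
0.4 [  2.3   0.  170. ] x 0.073 y 0.095
0.3 [  4.8   0.  164.5] x 0.086 y 0.122
0.2 [  6.8   0.  158.8] x 0.096 y 0.151
0.1 [  8.2   0.  153. ] x 0.103 y 0.180
0.05 [  8.7   0.  150. ] x 0.105 y 0.195
0 [  9.   0. 147.] x 0.107 y 0.210
```

apply_moves([
  [[0.01,0.012,0],[0,0,0],1],
  [[0.02,0.022,0],[0,0,0],1],
  [[0.03,0.034,0],[0,0,0],1],
  [[0.04,0.045,0],[0,0,0],1],
])

```text
time: 16.5
tool_pos: [0.6304, -0.1158, 0.1794]
tool_rot: [0.707, -0.017, 0.018, -0.707]
wrist_force: [0.0, -0.1, 2.2]
width: -0.001
```

```bash
python3 lv.py | head -1
```

```text
t 16.50 TCP [ -4.4   0.3 179.4] Fbin [ 0.05 -0.08  2.24] w -0.001
```

apply_moves([
  [[0.009,0.012,0],[0,0,0],1],
  [[0.018,0.024,0],[0,0,0],1],
  [[0.026,0.037,0],[0,0,0],1],
  [[0.033,0.05,0],[0,0,0],1],
])

```text
time: 16.9
tool_pos: [0.637, -0.1161, 0.1691]
tool_rot: [0.707, -0.017, 0.018, -0.707]
wrist_force: [1.5, -0.5, 2.4]
width: 0.002
```

```bash
python3 lv.py;python3 - <<'E'
from plant import imaging; import cv2,pickle
im=imaging.snapshot("scene"); cv2.imwrite("pics/s12.png",cv2.resize(im[70:200,260:400,::-1],None,fx=5,fy=5,interpolation=cv2.INTER_CUBIC)[:600])
E
```

```text
t 16.90 TCP [  2.2   0.3 169.1] Fbin [ 1.56 -0.41  2.4 ] w 0.002
1.0 [-22.8   0.  195.2] x -0.125 y -0.130
0.9 [-17.6   0.  192.1] x -0.099 y -0.115
0.8 [-12.8   0.  188.5] x -0.075 y -0.097
0.7 [ -8.3   0.  184.5] x -0.052 y -0.077
0.6 [ -4.3   0.  180. ] x -0.032 y -0.055
0.5 [ -0.7   0.  175.2] x -0.014 y -0.030
0.4 [  2.3   0.  170. ] x 0.001 y -0.004
0.3 [  4.8   0.  164.5] x 0.013 y 0.023
0.2 [  6.8   0.  158.8] x 0.023 y 0.051
0.1 [  8.2   0.  153. ] x 0.030 y 0.081
0.05 [  8.7   0.  150. ] x 0.033 y 0.096
0 [  9.   0. 147.] x 0.034 y 0.111
```

View pics/s12.png

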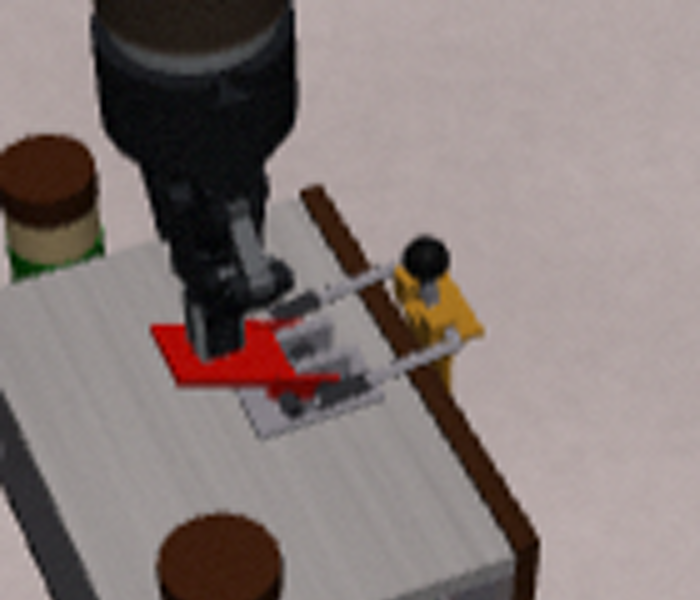

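Lever going down, bail still hooked. Continue.

apply_moves([
  [[0.007,0.012,0],[0,0,0],1],
  [[0.013,0.023,0],[0,0,0],1],
  [[0.018,0.037,0],[0,0,0],1],
  [[0.023,0.051,0],[0,0,0],1],
])

```text
time: 17.35
tool_pos: [0.641, -0.1162, 0.1585]
tool_rot: [-0.707, 0.018, -0.017, 0.707]
wrist_force: [-0.3, -0.6, 1.5]
width: 0.002
```

```bash
python3 lv.py | sed '2,9d'
```

```text
t 17.35 TCP [  6.2   0.4 158.5] Fbin [-0.28 -0.61  1.45] w 0.002
0.2 [  6.8   0.  158.8] x 0.003 y -0.001
0.1 [  8.2   0.  153. ] x 0.010 y 0.028
0.05 [  8.7   0.  150. ] x 0.013 y 0.043
0 [  9.   0. 147.] x 0.014 y 0.058
```

apply_moves([
  [[0.006,0.015,0],[0,0,0],1],
  [[0.01,0.028,0],[0,0,0],1],
  [[0.013,0.038,0],[0,0,0],1],
  [[0.014,0.048,0],[0,0,0],1],
  [[0.014,0.048,0],[0,0,0],1],
])

```text
time: 17.85
tool_pos: [0.644, -0.1164, 0.149]
tool_rot: [-0.707, 0.018, -0.017, 0.707]
wrist_force: [-0.2, -0.9, -0.2]
width: -0.001
```

```bash
python3 lv.py | sed '2,9d'
```

```text
t 17.85 TCP [  9.2   0.4 149. ] Fbin [-0.13 -0.92 -0.24] w -0.001
0.2 [  6.8   0.  158.8] x -0.012 y -0.049
0.1 [  8.2   0.  153. ] x -0.005 y -0.020
0.05 [  8.7   0.  150. ] x -0.002 y -0.005
0 [  9.   0. 147.] x -0.001 y 0.010
```

apply_moves([
  [[0,0.01,0],[0,0,0],1],
  [[0,0.02,0],[0,0,0],1],
  [[0,0.02,0],[0,0,0],1],
])

```text
time: 18.15
tool_pos: [0.6444, -0.1164, 0.1471]
tool_rot: [0.707, -0.017, 0.018, -0.707]
wrist_force: [-2.2, 0.3, 4.6]
width: -0.001
```

```bash
python3 lv.py | sed '2,9d'
```

```text
t 18.15 TCP [  9.6   0.4 147.1] Fbin [-2.18  0.19  4.64] w -0.001
0.2 [  6.8   0.  158.8] x -0.014 y -0.059
0.1 [  8.2   0.  153. ] x -0.007 y -0.029
0.05 [  8.7   0.  150. ] x -0.005 y -0.014
0 [  9.   0. 147.] x -0.003 y 0.001
```

apply_moves([
  [[-0.005,0.008,0],[0,0,0],1],
  [[-0.005,0.012,0],[0,0,0],1],
  [[-0.005,0.012,0],[0,0,0],1],
])

```text
time: 18.45
tool_pos: [0.6444, -0.1164, 0.147]
tool_rot: [0.707, -0.015, 0.019, -0.707]
wrist_force: [-2.5, 0.6, 11.9]
width: -0.002
```

```bash
python3 lv.py | sed '2,9d'
```

```text
t 18.45 TCP [  9.6   0.4 147. ] Fbin [-2.54  0.51 11.88] w -0.002
0.2 [  6.8   0.  158.8] x -0.014 y -0.059
0.1 [  8.2   0.  153. ] x -0.007 y -0.030
0.05 [  8.7   0.  150. ] x -0.005 y -0.015
0 [  9.   0. 147.] x -0.003 y -0.000
```

Hard stop at z = 147.0 (12 N, no motion). Retract and check.

apply_moves([
  [[0,-0.05,0],[0,0,0],1],
  [[0,-0.2,0],[0,0,0],1],
  [[-0.1,-0.4,0],[0,0,0],1],
  [[-0.25,-0.6,0],[0,0,0],1],
  [[-0.4,-0.75,0],[0,0,0],1],
])

```text
time: 18.95
tool_pos: [0.5629, -0.1125, 0.2954]
tool_rot: [0.707, -0.017, 0.018, -0.707]
wrist_force: [-1.1, -0.2, 0.6]
width: 0.0
```

apply_moves([
  [[-0.1,0,0],[0,0,0],1],
  [[-0.1,0,0],[0,0,0],1],
])

```text
time: 19.15
tool_pos: [0.5417, -0.1115, 0.2956]
tool_rot: [0.707, -0.017, 0.019, -0.707]
wrist_force: [0.6, -0.5, 0.2]
width: 0.005
```

```bash
python3 bt.py;python3 - <<'E'
from plant import imaging; import cv2,pickle
im=imaging.snapshot("wrist"); cv2.imwrite("pics/w13.png",cv2.resize(im[150:350,200:440,::-1],None,fx=3,fy=3,interpolation=cv2.INTER_CUBIC))
im=imaging.snapshot("scene"); cv2.imwrite("pics/s13.png",cv2.resize(im[80:280,230:400,::-1],None,fx=3,fy=3,interpolation=cv2.INTER_CUBIC))
im=imaging.snapshot("top"); cv2.imwrite("pics/t13.png",im[:,:,::-1])
E
```

```text
t 19.15 bin [-93.2   0.  295.6] Fbin [ 0.58 -0.5   0.2 ] w 0.005
```

View pics/w13.png

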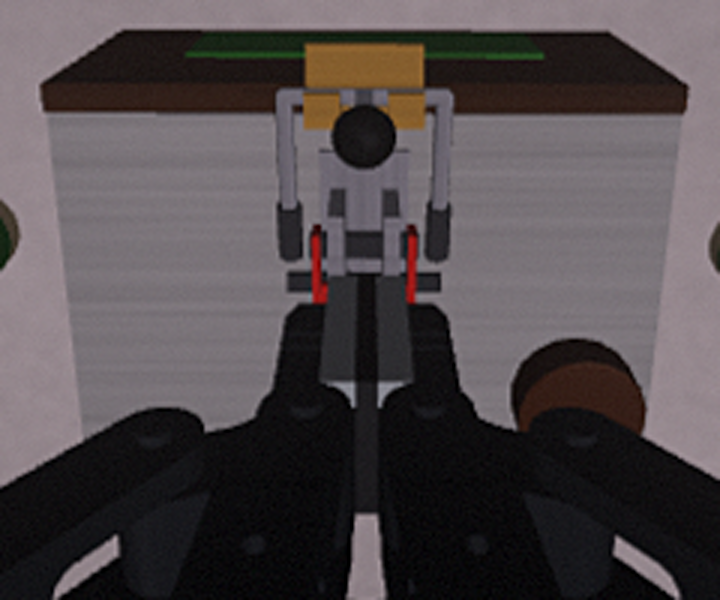

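View pics/s13.png

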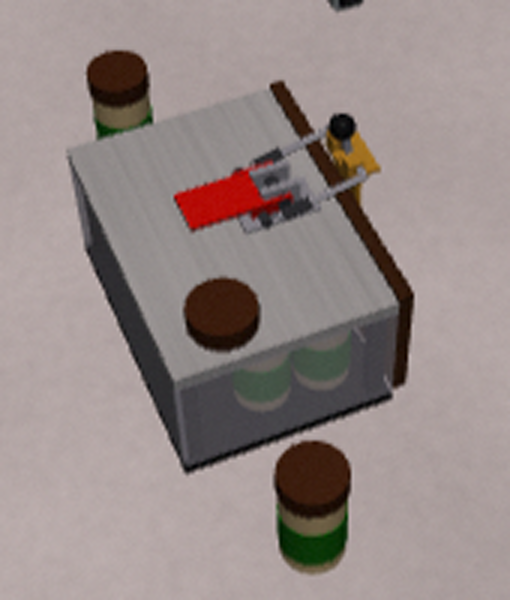

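View pics/t13.png

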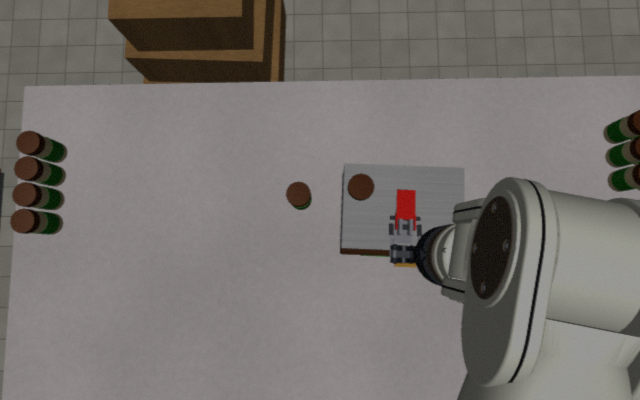

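```bash
python3 -c "
from plant import r,get_state
print(r.finish_job())"
```

```text
the job is handed in; nothing more can be done
None
```

The stock bin's drop front is shut and latched, and I handed the job in at about 19 s with the tool clear of everything.

- **Front:** I pushed it shut with the closed fingers against its hard stop. The force rose to 11 N with no further movement.
- **Keeper:** I lowered the bail by its knob and felt the shelf at about z = 151 mm, roughly 9 mm above mid-setting, with 7.5 N.
- **Hooking:** I drew the crossbar in under the lips until it met the prong faces at 8 N. Lifting it then caught on the lips at 7 N, so it was hooked.
- **Snag on the first draw-in:** It stalled at up to 9.3 N, possibly because the fingertips touched the lips. I regripped the ball about 7 mm higher and slightly unloaded the bar, and it then slid in.
- **Lever:** I pressed it over with about 2 N, less than the 2 to 6 N you gave. The force fell to zero past centre, and I then pressed it onto its stop at 12 N with the tip at 147.0 mm, the expected closed height.

**Last checks:** The final pictures show the lever lying flat, the bail in the keeper, the front flush, and both jars and the cap where they started. The bail position worked out from the arm disagreed with the stated geometry by about 1 mm at the seat. I did not pull on the front after latching to test how tightly it holds.

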